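Laying up a supper tray with tea mug, infuser, jar and chopsticks

TASK

Lay up the supper tray with the things standing beside it: stand the striped mug upright on the middle of the cork coaster and hang the steel tea infuser in it, stand the squat dark-lidded jar upright on the tray midway between the mug and the rice bowl and in line with them, and lay the chopsticks along the front of the tray, parallel to its long edge, with their thin tips across the saddle of the white rest and the thick ends on the tray. Set the mug down gently, and leave the rice bowl, the slim spice jar and the tea carton where they stand.

Things in the scene. Friction and masses are not known exactly. Their poses are not given: they have to be found in the camera images.
- tray: Fixed wooden serving tray, 240 x 360 mm outside, rim 20 mm high and 9 mm thick, floor 6 mm thick. Origin: centre of its underside; x points away from the robot (front of the tray = -x side), y to the left along its long side, z up. It carries the coaster, the rice bowl and the chopstick rest.
- coaster: Round cork coaster, 100 mm across, 5 mm thick, fixed flat on the tray towards one end of its back half (left or right). Origin: centre of its underside; its top is 5 mm above that.
- rice_bowl: Empty white bowl, 95 mm across, 49 mm high, standing loose on the tray at the other end from the coaster, about 210 mm from it. Origin: centre of its underside. It stays where it is.
- chopstick_rest: White glazed chopstick rest, fixed at the left front of the tray: a bar 62 x 16 mm, its long side (its x) running front to back across the tray; flat saddle 39 mm long and 8 mm high between two end humps 12 mm high. Origin: centre of its underside.
- mug: White mug, grey-green stripes, brown inside, 82 mm across, 100 mm high, 0.24 kg, upright. Origin at the underside, off centre: the cup's axis is at x = 0, y = +16 mm in its frame; the handle points to -y (to y = -58 mm, 30 mm wide, z 11 to 96 mm). The wall (7 to 15 mm thick for contact) can be pinched at the rim from above; inside, 26 mm radius about the axis is free, 93 mm deep.
- infuser: Steel tea infuser, upright, 0.07 kg: tapered basket (radius 18 mm at the bottom, 23 mm at the top, 46 mm deep), flat flange of radius 44 mm at z 46 to 49 mm, and above it an arched dark handle, a bar 9 mm thick, its middle 84 mm above the origin, spanning x = -34 to +34 mm. Origin: centre of its underside, z up. Hung in the mug its origin is 54 mm above the mug's.
- jar: Squat glass jar with a wide dark screw lid (as wide as the jar), 59 mm across, 95 mm high, 0.25 to 0.46 kg, upright. Origin: centre of its underside, z up.
- chopsticks: A pair of pale chopsticks that move as one piece, lying flat, 239 mm long. Origin: middle of the length, at the underside. Along x, the thin tips at +x (3.4 mm thick, 18 mm over both), the thick ends at -x (7 mm thick, 13 mm over both); in the middle about 14 mm over both and 5 mm thick. 15 g.
- spice_jar: Bystander: slim spice jar with a dark cap, 41 mm across, 104 mm high, standing among the things on the drainer. Origin: centre of its underside. Not to be moved.
- tea_carton: Bystander: small upright tea carton, 27 x 62 x 119 mm, on the worktop behind the chopsticks, below wall cabinets whose underside is 0.56 m above the worktop and whose front (handles) is at x = 0.60 m. Origin: centre of its underside. Not to be moved.
Mind the look-alikes: they are no part of the job. What is shaped like the jar but orange is not meant.

How it is judged:
By the outcome, as a careful person would: the job done as asked, in the order asked, and still so for the second after the job is handed in, with the robot touching nothing.
It also fails if it takes over 128 s, if anything falls off the work surface, if the arm or the gripper's body presses on something with over 40 N, if the wrist force passes 120 N, or if a joint passes its speed limit or range.

ROBOT

A 6-joint arm with a two-finger parallel gripper is mounted at the origin on the work surface; the furniture and walls round the work are solid. World frame = base frame: x ahead of the robot, y to its left, z up, the work surface at z = 0. Lengths are in mm, angles in degrees, forces in N, time in s.
With the tool pointing down it reaches from about 350 to 975 mm from the base axis. Payload 7.1 kg.
Tool frame: the origin (TCP) lies midway between the tips of the shut fingers; the grasp point (between the pads) lies 19 mm behind it (robot.hold_point_z is the distance from the TCP to the grasp point, in mm); z points along the fingers, y is the line along which they close (so a half turn about z gives the same grasp; the last joint's range is limited). The gripper opens to 88 mm and grips with 3 to 60 N. Pads are 20 mm wide; open, the fingers measure 115 mm over their backs; the gripper's body (75 mm by 178 mm) begins 61 mm behind the grasp point.
Start: joints at [70.818, 24.242, 93.386, -0, 62.372, -1.089], TCP at [194.079, 594.086, 222.675] pointing down, gripper open.
Joint ranges: [-172.04, 172.04], [-51.8, 120.97], [4.93, 147.93], [-75.15, 255.16], [6.16, 154.13], [-145.62, 145.62]. Speed limits (degrees/s): [136.94, 136.94, 172.46, 180, 180, 180].

INTERFACE

Orientations are given as a 3x3 rotation matrix whose columns are the frame's x, y, z axes.
In Python, from bench import robot gives the robot as it stands.
- The arm moves only by the tool move_arm, never from a script. Its argument "moves" is a list of rows, each a list of 7 numbers: the turn, a rotation vector about the tool's x, y, z in units of 360 degrees (1.0 is 360 degrees), then the shift along the tool's x, y, z in units of 30 cm (1.0 is 30 cm), then the opening, from 0 (shut) to 1 (fully open). In form: [[rx, ry, rz, x, y, z, grip], ...]. A call has 1 to 8 rows; each row is the pose to reach, as a shift and turn from the pose commanded when the call began, along the tool's axes at that moment, turning the shorter way round; what a row does not reach only later rows make up. A row lasts 1/8 s, in which the tool goes at most 62.5 mm and 10.7 degrees, less where a joint would pass 70% of its speed; a pose out of reach is approached as far as the arm can. A call with a number of a shift or a turn outside -1 to 1 is refused whole. A call with a gripper value outside its range is refused whole. The fingers move at their own pace and stop on an object; "newtons" is the grip in N (left out, the last holds). Time passes only in rows, so rows that repeat a pose let the fingers close. It gives the time, the measured TCP pose, the force, the opening and the grip force at its end, in the units of the state.
- robot.state(): the state, without advancing time (a new reading comes with each control period).
- robot.snapshot(name): name is "scene" or "side" or "wrist"; returns a dict with "image" (384x512x3 uint8, red, green, blue), "depth" (384x512 float32, mm along the optical axis (not along the pixel's ray), 0 where there is no reading), "camera_matrix" (3x3 intrinsics, pixels), "k1" (the pictures are not rectified: a ray, as slopes to the right and down, at radius r is drawn at 1 + k1 r^2 times it, then the intrinsics apply), "R" (3x3) and "t" (3): a world point X has camera coordinates R X + t. Camera axes: x right, y down, z forward; pixel columns grow to the right and rows downward; lengths in mm; the calibration is good to about 2 mm. A picture is of the moment at which its call begins.
- robot.finish_job(): hands the job in; it is judged then, once.
The state is a dict: "time": time; "q": joint angles; "joint_velocities": joint speeds; "tau": joint torques, N m; "position": TCP position; "eef_rot": TCP orientation; "force": force on the tool from outside, world axes, zero at the start; "ft_torque": the same for the moment, N m; "finger_gap": finger opening in mm; "finger_force": force on a finger pad.
Only numpy, scipy, OpenCV 4.12 (cv2) and the standard library are available. Lean on these libraries where they do the work, as an engineer would, in place of code of your own. Each camera call takes 0.05 s, during which the arm holds its last target. There are 200 camera calls.

## Working session

There is one attempt and no reset: what is moved stays moved. The work goes in short steps, Python scripts to look and compute and a tool call to move; the robot and the scene stay as the last step left them, time stands still between calls to the robot, and variables do not carry over. Pictures are saved under pics/ and viewed, at most 14 in all, crops included, and the job is handed in when it is done.

Besides the shell and the picture viewer there is one more tool, called as name([rows], argument=value, ...), one row to a line, values as JSON. move_arm: Moves the arm, as the interface text tells. Its arguments: {"type":"object","properties":{"moves":{"type":"array"},"newtons":{"type":"number"}},"required":["moves"]}

```bash
mkdir -p pics; ls
cat > h.py <<'E'
import numpy as np, cv2
from bench import robot
def snap(n):
    s=robot.snapshot(n); np.savez('/tmp/%s.npz'%n,**{k:np.asarray(v) for k,v in s.items()}); return s
def load(n): return dict(np.load('/tmp/%s.npz'%n))
def rays(s,px):
    K=np.array(s['camera_matrix'],float); k=float(s['k1']); px=np.asarray(px,float).reshape(-1,2)
    p=cv2.undistortPoints(px.reshape(-1,1,2),K,np.array([k,0,0,0,0.])).reshape(-1,2)
    return np.c_[p,np.ones(len(p))]
def onplane(s,px,z):
    R=np.array(s['R']);t=np.array(s['t']); d=rays(s,px)@R; c=-R.T@t
    return c+d*((z-c[2])/d[:,2])[:,None]
def pts(s,px):
    px=np.asarray(px,float).reshape(-1,2);R=np.array(s['R']);t=np.array(s['t'])
    d=np.array(s['depth'])[px[:,1].astype(int),px[:,0].astype(int)]
    return (rays(s,px)*d[:,None]-t)@R
def cloud(s):
    h,w=s['depth'].shape; u,v=np.meshgrid(np.arange(w),np.arange(h))
    P=pts(s,np.c_[u.ravel(),v.ravel()]).reshape(h,w,3); P[np.array(s['depth'])==0]=np.nan
    return P
E
python3 - <<'E'
from h import *
for n in ['scene','side','wrist']:
    s=snap(n); print(n,np.round(-np.array(s['R']).T@s['t']),np.round(s['R'],2).tolist(),s['k1'],s['camera_matrix'][0][0])
    cv2.imwrite(f'pics/{n}0.png',cv2.resize(s['image'][:,:,::-1],(800,600)))
print(robot.state())
E
```

```text
pics
scene [ -38. -336.  943.] [[0.71, -0.7, 0.02], [-0.51, -0.53, -0.68], [0.49, 0.47, -0.73]] 0.005439856750851869 357.00089154097867
side [ 285. 1451.  825.] [[-0.98, -0.21, 0.01], [-0.12, 0.52, -0.85], [0.17, -0.83, -0.53]] -0.03301774840606213 487.3502257024355
wrist [121. 617. 384.] [[0.31, 0.95, 0.0], [0.91, -0.3, 0.28], [0.27, -0.09, -0.96]] -0.02295736759308163 271.4557361216792
{'time': 0.15, 'q': array([ 7.08181591e+01,  2.42754619e+01,  9.34179911e+01, -1.24562152e-03,
        6.23733871e+01, -1.08940795e+00]), 'joint_velocities': array([ 0.0307258 , -0.04306224, -0.17423313,  0.02997354,  0.06338916,
        0.03394935]), 'tau': array([-1.01453606e-03, -5.44987643e+01, -2.73918539e+01,  6.43657031e-02,
        2.04905804e-02, -6.55951453e-05]), 'position': array([193.94951128, 593.7156963 , 222.09161793]), 'eef_rot': array([[-9.50559888e-01,  3.10541086e-01, -3.65108282e-04],
       [ 3.10541301e-01,  9.50559242e-01, -1.10814194e-03],
       [ 2.93344952e-06, -1.16673648e-03, -9.99999319e-01]]), 'force': array([-0.44013134,  0.28801482, -0.29959606]), 'ft_torque': array([0.03672507, 0.00629624, 0.00626753]), 'finger_force': 0.0, 'finger_gap': 88.19457304961215}
```

View pics/scene0.png

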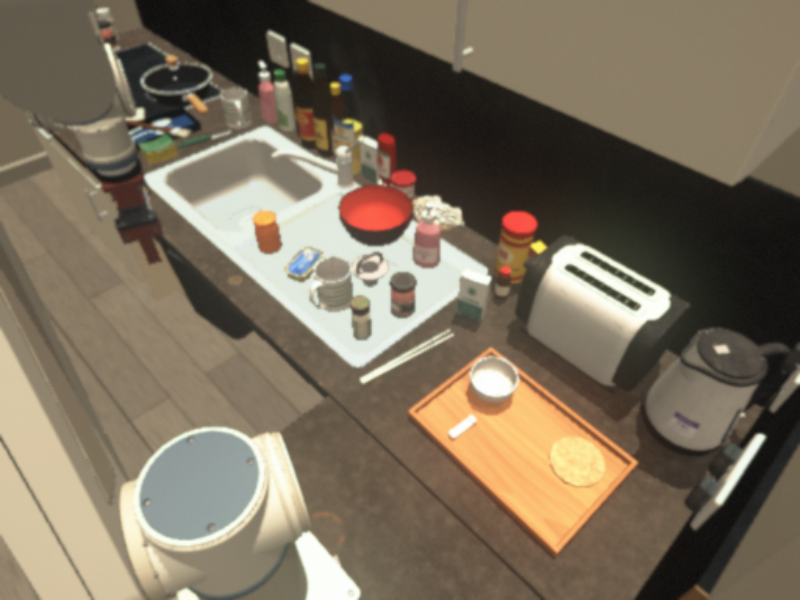

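View pics/side0.png

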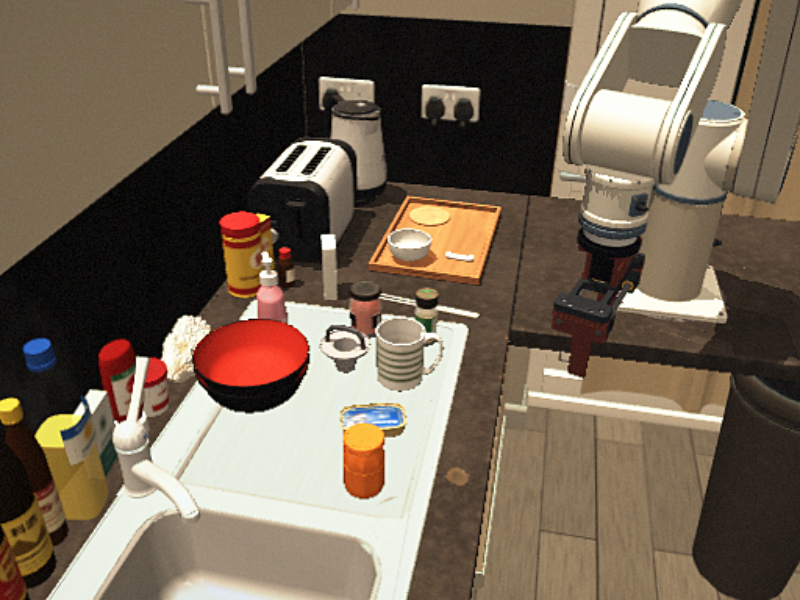

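View pics/wrist0.png

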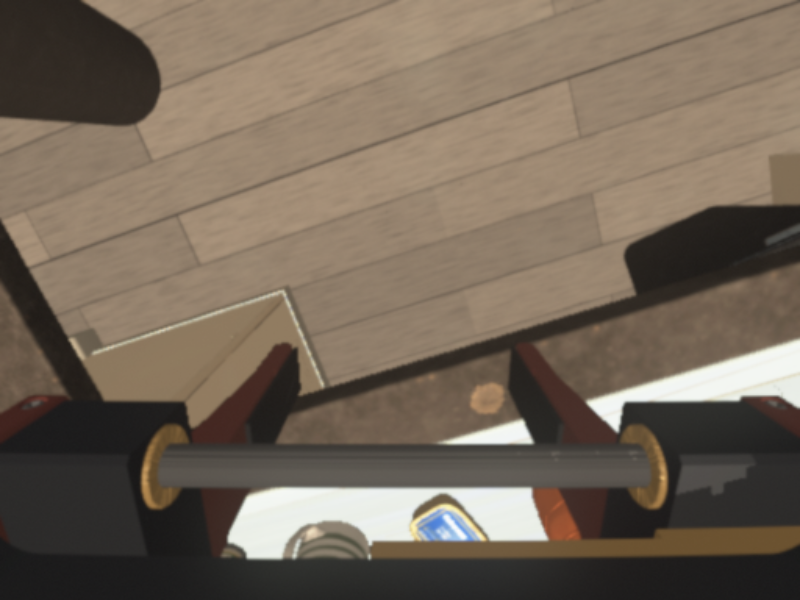

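The scene view (800x600) shows the mug at (333,283), infuser at (370,265), dark-lidded jar at (402,293), spice jar at (360,316) and chopsticks from (362,380) to (452,333). It also shows the tray with bowl (494,380), rest (462,428) and coaster (577,461). The side view agrees. The wrist view sees mostly floor.

```bash
cat > m.py <<'E'
from h import *
Z={n:(load(n),) for n in ['scene','side']}
C={n:cloud(Z[n][0]) for n in Z}
def box(n,x0,y0,x1,y1): # in 800x600 coordinates
    f=.64; return np.s_[int(y0*f):int(y1*f),int(x0*f):int(x1*f)]
def rep(name,n,b,zmin,zmax):
    P=C[n][box(n,*b)].reshape(-1,3); P=P[(P[:,2]>zmin)&(P[:,2]<zmax)]
    if len(P)>4:
        c,r=cv2.minEnclosingCircle(P[:,:2].astype(np.float32))
        print(name,n,len(P),'circ',np.round(c,1),round(r,1),'med',np.round(np.median(P,0),1),'zmax',round(P[:,2].max(),1))
for n,b in [('scene',(385,265,420,320)),('side',(345,278,385,335))]: rep('jar',n,b,88,130)
for n,b in [('scene',(310,255,355,310)),('side',(372,315,445,395))]: rep('mug',n,b,95,130)
for n,b in [('scene',(350,247,390,285)),('side',(315,320,372,372))]: rep('inf',n,b,45,130)
for n,b in [('scene',(350,292,372,340)),('side',(412,285,440,330))]: rep('spice',n,b,97,130)
for n,b in [('scene',(455,265,490,320)),('side',(318,232,340,300))]: rep('carton',n,b,105,135)
for n,b in [('scene',(467,350,522,410)),('side',(385,225,435,262))]: rep('bowl',n,b,45,70)
for n,b in [('scene',(445,410,480,442)),('side',(440,248,478,265))]: rep('rest',n,b,10,30)
for n,b in [('scene',(270,270,300,330)),('side',(340,380,345,420))]:
    P=C[n][box(n,*b)].reshape(-1,3); print('drainer z',n,np.nanmedian(P[:,2]))
for n in C: # tray: rim points and corners, coaster
    im=Z[n][0]['image'].astype(int); hsv=cv2.cvtColor(Z[n][0]['image'],cv2.COLOR_RGB2HSV)
    P=C[n]; m=(P[...,0]>300)&(P[...,0]<800)&(P[...,1]<300)&(P[...,1]>-300)
    t=m&(P[...,2]>16)&(P[...,2]<26)&(hsv[...,1]>110)&(hsv[...,0]<20)
    r=cv2.minAreaRect(P[t][:,:2].astype(np.float32)); print(n,'tray rim',t.sum(),r, 'floor z',np.nanmedian(P[m&(P[...,2]<14)&(P[...,2]>3)][:,2]))
    cv2.imwrite(f'/tmp/{n}_t.png',(t*255).astype(np.uint8))
    b=(540,425,610,495) if n=='scene' else (400,200,460,230)
    S=box(n,*b); h=hsv[S]; print('coaster hsv samples',h[h.shape[0]//2,h.shape[1]//2],h[1,1])
s=Z['scene'][0]['image'][205:252,225:300]; d=Z['side'][0]['image'][180:210,235:312]
a=cv2.resize(s,(800,300*800//800),interpolation=cv2.INTER_CUBIC); bb=cv2.resize(d,(800,300),interpolation=cv2.INTER_CUBIC)
cv2.imwrite('pics/chop.png',np.vstack([a,bb])[:,:,::-1])
E
python3 m.py
```

```text
jar scene 158 circ [576.2 284.5] 30.3 med [574.2 283.3  91. ] zmax 96.4
jar side 231 circ [553.4 342.3] 92.5 med [572.6 292.8  93.5] zmax 101.7
mug scene 56 circ [474.  368.1] 85.0 med [458.5 398.2  97.7] zmax 103.4
mug side 133 circ [481.5 412.8] 46.6 med [485.  414.9  97.9] zmax 101.7
inf scene 201 circ [563.5 400.3] 63.9 med [576.4 399.6  47.9] zmax 97.9
inf side 453 circ [577.2 381.1] 68.9 med [585.3 408.4  49. ] zmax 88.6
spice scene 97 circ [460.1 293.1] 22.0 med [458.2 291.8 100.6] zmax 103.5
spice side 123 circ [455.6 332.7] 66.8 med [459.3 300.6 102.3] zmax 106.6
carton scene 135 circ [675.8 166.8] 31.9 med [675.9 167.8 115.6] zmax 121.0
carton side 114 circ [680.9 169.9] 37.0 med [678.1 179.1 118. ] zmax 122.8
bowl scene 159 circ [546.7  -1.7] 49.1 med [546.4  -6.3  50.6] zmax 55.2
bowl side 148 circ [547.8  -2. ] 53.3 med [547.1   2.1  51.4] zmax 59.9
rest scene 98 circ [436.4 -22.5] 31.0 med [436.9 -22.1  13. ] zmax 18.1
rest side 67 circ [443.5 -22.3] 36.8 med [442.8 -16.   15. ] zmax 21.2
drainer z scene -2.007924856008215
drainer z side -2.7158500722973593
scene tray rim 881 ((496.6764831542969, -110.41845703125), (358.6896057128906, 240.62506103515625), 87.7042236328125) floor z 5.245920293055273
coaster hsv samples [ 21 114 252] [ 18 133 253]
side tray rim 460 ((528.6166381835938, -36.239410400390625), (588.5049438476562, 348.2114562988281), 65.56430053710938) floor z 6.4156596630199765
coaster hsv samples [ 21 112 254] [120  10  25]
```

View pics/chop.png

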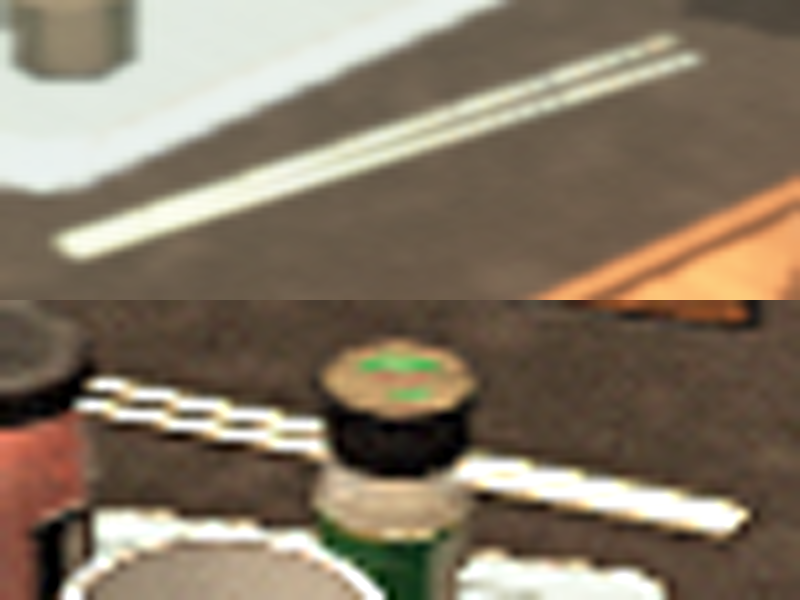

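The crop shows the chopsticks' thick ends at lower left (nearer the robot) and the spread thin tips at the far upper right. Next I'll fit the poses precisely.

```bash
cat > m2.py <<'E'
from h import *
from scipy.optimize import least_squares
Z={n:load(n) for n in ['scene','side']}; C={n:cloud(Z[n]) for n in Z}
def sl(b): f=.64; return np.s_[int(b[1]*f):int(b[3]*f),int(b[0]*f):int(b[2]*f)]
def circ(P,R,x0): # outer radius fit, robust
    r=least_squares(lambda c:np.hypot(P[:,0]-c[0],P[:,1]-c[1])-R,x0,loss='soft_l1',f_scale=1.5); return np.round(r.x,1),round(np.median(abs(r.fun)),1)
for n in Z:
    im=Z[n]['image'];hsv=cv2.cvtColor(im,cv2.COLOR_RGB2HSV); P=C[n]
    w=(abs(P[...,0]-340)<40)&(abs(P[...,1]-100)<60); print(n,'worktop z',np.nanmedian(P[...,2][w]))
    # coaster
    if n=='scene': b=(535,420,620,500)
    else: b=(400,203,460,228)
    m=np.zeros(im.shape[:2],np.uint8); q=sl(b); hh=hsv[q].astype(int); mm=((hh[...,1]<140)&(hh[...,0]>=19)&(hh[...,0]<30)&(hh[...,2]>200)); m[q]=mm
    k=cv2.morphologyEx(m,cv2.MORPH_CLOSE,np.ones((5,5))); cs=max(cv2.findContours(k,0,2)[0],key=cv2.contourArea)[:,0]
    h=cv2.convexHull(cs)[:,0]; W=onplane(Z[n],h,11.)[:,:2].astype(np.float32); print('coaster',cv2.minEnclosingCircle(W),circ(W,50,W.mean(0)),len(W))
    # bowl rim
    b=(462,350,525,412) if n=='scene' else (380,224,440,265)
    Q=P[sl(b)].reshape(-1,3);Q=Q[(Q[:,2]>46)&(Q[:,2]<62)]; print('bowl',circ(Q,45,[547,-2]))
    # chopsticks
    m=np.zeros(im.shape[:2],np.uint8); 
    b=(355,328,460,388) if n=='scene' else (378,290,482,322)
    g=hsv[sl(b)].astype(int); v=P[sl(b)]
    mm=(g[...,2]>150)&(v[...,2]>-6)&(v[...,2]<14); m[sl(b)]=mm
    if n=='scene': 
        nn,lab,st,_=cv2.connectedComponentsWithStats(m); o=np.argsort(-st[1:,4])+1
        for i in o[:3]:
            yx=np.argwhere(lab==i)[:,::-1]; W=onplane(Z[n],yx,3.)[:,:2].astype(np.float32); print('chop comp',len(W),cv2.minAreaRect(W))
    # mug rim, infuser flange, jar lid
    b=(300,250,360,315) if n=='scene' else (370,312,447,395)
    Q=P[sl(b)].reshape(-1,3);Q=Q[(Q[:,2]>92)&(Q[:,2]<106)]; print('mug',circ(Q,39,[485,413]),len(Q))
    hd=P[sl(b)].reshape(-1,3);
    c=circ(Q,39,[485,413])[0]; hd=hd[(hd[:,2]>20)&(hd[:,2]<90)]; d=np.hypot(*(hd[:,:2]-c).T); H=hd[(d>52)&(d<80)]; print('handle pts',len(H),np.round(np.median(H,0),1) if len(H) else '')
    b=(345,245,395,288) if n=='scene' else (313,320,375,378)
    A=P[sl(b)].reshape(-1,3); Q=A[(A[:,2]>38)&(A[:,2]<54)&(abs(A[:,0]-580)<60)&(abs(A[:,1]-400)<60)]; print('inf flange mean',np.round(Q.mean(0),1),cv2.minEnclosingCircle(Q[:,:2].astype(np.float32)),len(Q))
    Q=A[(A[:,2]>62)&(A[:,2]<95)&(abs(A[:,0]-580)<60)&(abs(A[:,1]-400)<60)]; print('inf handle',np.round(Q.mean(0),1),cv2.minAreaRect(Q[:,:2].astype(np.float32)),len(Q))
    b=(385,265,420,320) if n=='scene' else (345,278,385,335)
    A=P[sl(b)].reshape(-1,3); Q=A[(A[:,2]>84)&(A[:,2]<102)&(abs(A[:,0]-575)<50)&(abs(A[:,1]-285)<50)];print('jar',cv2.minEnclosingCircle(Q[:,:2].astype(np.float32)),np.round(Q.mean(0),1))
a=cv2.resize(Z['scene']['image'][155:225,190:275],(800,600)); b=cv2.resize(Z['side']['image'][195:255,195:290],(800,600))
cv2.imwrite('pics/things.png',np.hstack([cv2.resize(a,(400,330)),cv2.resize(b,(400,330))])[:,:,::-1])
E
python3 m2.py
```

```text
scene worktop z -2.2101120562803533
coaster ((518.05810546875, -209.95603942871094), 68.80847930908203) (array([ 530.6, -218.5]), np.float64(7.1)) 18
bowl (array([546.7,  -2.9]), np.float64(1.3))
chop comp 502 ((472.6898193359375, 256.7489318847656), (168.739501953125, 69.75238037109375), 0.02207978628575802)
chop comp 364 ((488.1716613769531, 177.19163513183594), (23.421598434448242, 236.96046447753906), 80.88481903076172)
chop comp 27 ((503.8404235839844, 62.4738883972168), (15.51634407043457, 23.461666107177734), 46.182682037353516)
mug (array([462.3, 349.8]), np.float64(20.7)) 130
handle pts 119 [441.4 401.8  59.7]
inf flange mean [580.7 399.8  45.5] ((573.2452392578125, 408.77667236328125), 54.042476654052734) 234
inf handle [562.9 405.9  77.8] ((567.5086669921875, 401.982666015625), (20.052515029907227, 99.49971008300781), 76.79714965820312) 70
jar ((575.87646484375, 284.56427001953125), 30.304288864135742) [573.5 282.7  90.5]
side worktop z -0.005328541340637633
coaster ((523.2833251953125, -239.6040496826172), 75.9683837890625) (array([ 535.1, -218.6]), np.float64(1.0)) 13
bowl (array([548.4,  -1.1]), np.float64(1.9))
mug (array([483.5, 414.5]), np.float64(1.7)) 203
handle pts 68 [419.5 408.   55.6]
inf flange mean [585.8 407.4  47.4] ((583.5741577148438, 403.6337585449219), 46.52224349975586) 386
inf handle [581.6 406.9  78.8] ((583.8464965820312, 406.0473937988281), (14.087177276611328, 70.30460357666016), 83.11180114746094) 101
jar ((576.1499633789062, 285.6909484863281), 32.4095344543457) [575.4 290.5  92.5]
```

View pics/things.png

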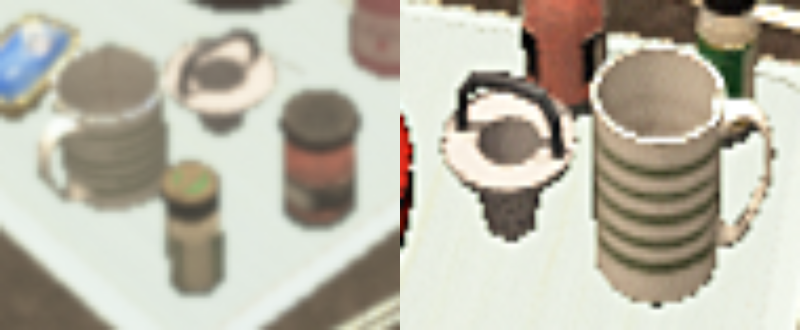

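The crops show the mug handle pointing towards the robot (-x) and the infuser's arch running roughly along x. The jar is clear of its neighbours. First move: hover over the drainer for a wrist look.

```bash
cat > plan.py <<'E'
import sys,json,os
from h import *
from scipy.spatial.transform import Rotation as Ro
F='cmd.json'
def cur():
    if os.path.exists(F): d=json.load(open(F)); return np.array(d[0]),np.array(d[1])
    s=robot.state(); return np.array([194.079,594.086,222.675]),s['eef_rot']
def Ry(yaw): # tool down, tool x at yaw
    a=np.radians(yaw); x=[np.cos(a),np.sin(a),0]; return np.array([x,[np.sin(a),-np.cos(a),0],[0,0,-1]]).T
def plan(*wps,save=True): # (x,y,z,yaw)
    p0,R0=cur(); pp,Rp=p0,R0
    for w in wps:
        p=np.array(w[:3],float);R=Ry(w[3]); rv=np.round(Ro.from_matrix(R0.T@R).as_rotvec()/2/np.pi,3)
        if abs(rv[:2]).max()<.002: rv[:2]=0
        sh=np.round(R0.T@(p-p0)/300,3); pc=p0+R0@(sh*300); Rc=R0@Ro.from_rotvec(rv*2*np.pi).as_matrix()
        dd=np.linalg.norm(pc-pp); da=np.degrees(np.linalg.norm(Ro.from_matrix(Rp.T@Rc).as_rotvec()))
        print([*map(float,rv)],[*map(float,sh)],'mm %.0f deg %.0f rows>=%.1f'%(dd,da,max(dd/62.5,da/10.7))); pp,Rp=pc,Rc
    if save: json.dump([pp.tolist(),Rp.tolist()],open(F,'w'))
if __name__=='__main__':
    a=[tuple(map(float,w.split(','))) for w in sys.argv[1:]]; plan(*a)
E
python3 plan.py 520,380,250,180
```

```text
[0.0, 0.0, -0.05] [-1.254, -0.341, -0.091] mm 391 deg 18 rows>=6.3
```

```bash
rm cmd.json; python3 plan.py 390,470,250,180;  python3 plan.py 520,380,250,180
```

```text
[0.0, 0.0, -0.05] [-0.749, -0.19, -0.091] mm 233 deg 18 rows>=3.7
[0.0, 0.0, -0.0] [-0.434, -0.3, 0.0] mm 158 deg 0 rows>=2.5
```

move_arm([
  [0, 0, -0.05, -0.749, -0.19, -0.091, 1],
  [0, 0, -0.05, -0.749, -0.19, -0.091, 1],
  [0, 0, -0.05, -0.749, -0.19, -0.091, 1],
  [0, 0, -0.05, -0.749, -0.19, -0.091, 1],
  [0, 0, -0.05, -0.749, -0.19, -0.091, 1],
  [0, 0, -0.05, -0.749, -0.19, -0.091, 1],
  [0, 0, -0.05, -0.749, -0.19, -0.091, 1],
])

```text
time: 1.02
position: [388.8, 470.7, 249.6]
eef_rot: [[-1.0, 0.0, -0.001], [0.0, 1.0, -0.0], [0.001, -0.0, -1.0]]
force: [0.8, -0.4, -0.0]
finger_gap: 87.6
finger_force: 0.0
```

move_arm([
  [0, 0, 0, -0.434, -0.3, 0, 1],
  [0, 0, 0, -0.434, -0.3, 0, 1],
  [0, 0, 0, -0.434, -0.3, 0, 1],
  [0, 0, 0, -0.434, -0.3, 0, 1],
  [0, 0, 0, -0.434, -0.3, 0, 1],
  [0, 0, 0, -0.434, -0.3, 0, 1],
])

```text
time: 1.78
position: [518.6, 381.1, 249.9]
eef_rot: [[-1.0, -0.0, -0.0], [-0.0, 1.0, -0.0], [0.0, -0.0, -1.0]]
force: [-0.4, 0.1, -0.2]
finger_gap: 87.7
finger_force: 0.0
```

Run:
```python
from h import *
for n in ['wrist','scene']: s=snap(n); cv2.imwrite(f'pics/{n}1.png',cv2.resize(s['image'][:,:,::-1],(800,600)))
```

```text
(no output)
```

View pics/wrist1.png

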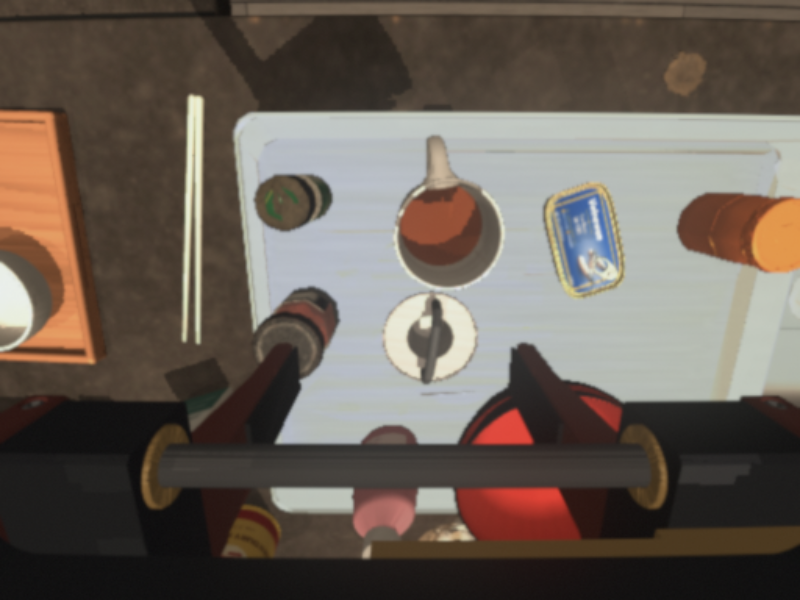

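The wrist view (800x600) shows the mug rim centre at (448,234) with the handle up at (436,150) and the infuser flange at (431,337) with its arch from (433,295) to (428,380). The jar lid is at (289,347). The chopsticks run from (197,98) at the thick end to (191,340) at the tips.

```bash
cat > m3.py <<'E'
from h import *
s=load('wrist');P=cloud(s);im=s['image'];hsv=cv2.cvtColor(im,cv2.COLOR_RGB2HSV)
f=.64
def pl(px,z): return np.round(onplane(s,np.array(px,float)*f,z)[:,:2],1).tolist()
def med(b): return np.round(np.nanmedian(P[int(b[1]*f):int(b[3]*f),int(b[0]*f):int(b[2]*f)].reshape(-1,3)[:,2]),1)
print('worktop',med((120,380,160,400)),med((300,50,330,80)),'drainer',med((350,160,385,260)),med((300,390,380,420)),'tray floor',med((0,140,40,220)))
print('mug rim ctr',pl([(448,234)],98),'handle',pl([(436,145)],90))
print('flange',pl([(431,337)],46.5),'arch ends',pl([(433,298),(428,380)],60))
print('jar',pl([(289,347)],93))
print('chop thick/tip',pl([(197,98),(191,341)],4))
# rim refined
def sub(b,zl,zh):
    Q=P[int(b[1]*f):int(b[3]*f),int(b[0]*f):int(b[2]*f)].reshape(-1,3); return Q[(Q[:,2]>zl)&(Q[:,2]<zh)]
Q=sub((390,175,510,295),92,104); print('mug rim',cv2.minEnclosingCircle(Q[:,:2].astype(np.float32)),np.median(Q[:,2]),len(Q))
Q=sub((380,288,482,385),40,54); print('flange',cv2.minEnclosingCircle(Q[:,:2].astype(np.float32)),np.median(Q[:,2]),len(Q))
Q=sub((380,288,482,385),70,95); print('arch',cv2.minAreaRect(Q[:,:2].astype(np.float32)),Q[:,2].max(),len(Q))
Q=sub((250,305,330,385),86,100); print('jar',cv2.minEnclosingCircle(Q[:,:2].astype(np.float32)),np.median(Q[:,2]),len(Q))
m=((hsv[...,2]>140)).astype(np.uint8); m[:, :int(178*f)]=0; m[:,int(210*f):]=0; m[int(350*f):]=0; m[:int(90*f)]=0
yx=np.argwhere(m)[:,::-1]; W=onplane(s,yx,4.)[:,:2].astype(np.float32); r=cv2.minAreaRect(W); print('chop',r,len(W))
vx,vy,x0,y0=cv2.fitLine(W,cv2.DIST_L2,0,.01,.01).ravel(); print('line dir',np.degrees(np.arctan2(vy,vx)),x0,y0)
E
python3 m3.py
```

```text
worktop -0.3 -0.5 drainer -1.3 -1.2 tray floor 5.5
mug rim ctr [[483.5, 413.3]] handle [[420.8, 403.7]]
flange [[585.1, 406.0]] arch ends [[543.8, 406.0], [622.1, 403.1]]
jar [[575.6, 287.6]]
chop thick/tip [[375.3, 197.2], [606.6, 160.0]]
mug rim ((482.8326110839844, 414.1819763183594), 43.130672454833984) 97.99671976348986 740
flange ((584.7133178710938, 404.87493896484375), 44.134029388427734) 47.648947702442385 2038
arch ((584.0650634765625, 404.7043762207031), (8.969954490661621, 70.37760925292969), 82.5294418334961) 88.28036592603772 325
jar ((576.2271118164062, 285.6254577636719), 29.32823944091797) 93.16992433196495 1118
chop ((490.09033203125, 178.44271850585938), (18.439952850341797, 237.9449462890625), 80.52652740478516) 1416
line dir -8.890595 473.29105 180.25693
```

```bash
python3 plan.py 477.2,450,150,189.1;python3 plan.py 477.2,450,66,189.1
```

```text
[0.0, 0.0, -0.026] [0.143, 0.234, 0.333] mm 129 deg 9 rows>=2.1
[0.0, 0.0, 0.0] [-0.0, -0.0, 0.28] mm 84 deg 0 rows>=1.3
```

move_arm([
  [0, 0, -0.026, 0.143, 0.234, 0.333, 0.455],
  [0, 0, -0.026, 0.143, 0.234, 0.333, 0.455],
  [0, 0, -0.026, 0.143, 0.234, 0.333, 0.455],
  [0, 0, -0.026, 0.143, 0.234, 0.333, 0.455],
  [0, 0, -0.026, 0.143, 0.234, 0.333, 0.455],
  [0, 0, -0.026, 0.143, 0.234, 0.333, 0.455],
])

```text
time: 2.62
position: [478.5, 450.0, 151.8]
eef_rot: [[-0.987, -0.16, 0.002], [-0.16, 0.987, 0.002], [-0.002, 0.001, -1.0]]
force: [-0.5, -0.5, -0.5]
finger_gap: 40.5
finger_force: 0.0
```

move_arm([
  [0, 0, 0, 0, 0, 0.1, 0.455],
  [0, 0, 0, 0, 0, 0.2, 0.455],
  [0, 0, 0, 0, 0, 0.28, 0.455],
  [0, 0, 0, 0, 0, 0.28, 0.455],
  [0, 0, 0, 0, 0, 0.28, 0.455],
])

```text
time: 3.25
position: [478.2, 450.5, 67.5]
eef_rot: [[-0.987, -0.16, 0.001], [-0.16, 0.987, 0.001], [-0.002, 0.001, -1.0]]
force: [0.0, 0.4, 0.4]
finger_gap: 40.1
finger_force: 0.0
```

move_arm([
  [0, 0, 0, 0, 0, 0, 0],
  [0, 0, 0, 0, 0, 0, 0],
  [0, 0, 0, 0, 0, 0, 0],
  [0, 0, 0, 0, 0, 0, 0],
  [0, 0, 0, 0, 0, 0, 0],
  [0, 0, 0, 0, 0, 0, 0],
], newtons=25)

```text
time: 4.0
position: [477.3, 450.1, 66.5]
eef_rot: [[-0.987, -0.161, 0.0], [-0.161, 0.987, -0.0], [-0.0, -0.0, -1.0]]
force: [-0.1, -2.2, 4.9]
finger_gap: 9.6
finger_force: 24.9
```

move_arm([
  [0, 0, 0, 0, 0, -0.03, 0],
  [0, 0, 0, 0, 0, -0.15, 0],
  [0, 0, 0, 0, 0, -0.35, 0],
  [0, 0, 0, 0, 0, -0.5, 0],
  [0, 0, 0, 0, 0, -0.5, 0],
  [0, 0, 0, 0, 0, -0.5, 0],
])

```text
time: 4.75
position: [476.5, 449.7, 215.0]
eef_rot: [[-0.987, -0.161, -0.001], [-0.161, 0.987, -0.001], [0.001, -0.001, -1.0]]
force: [0.2, -0.2, -2.1]
finger_gap: 9.1
finger_force: 25.1
```

```bash
python3 plan.py 477.2,450,216,189.1 >/dev/null
cat > m4.py <<'E'
from h import *
sc=snap('scene'); sd=snap('side')
for n,s,b in [('scene',sc,(530,415,625,505)),('side',sd,(402,202,462,230))]:
    f=.64; x0,y0,x1,y1=[int(v*f) for v in b]; im=s['image'][y0:y1,x0:x1]
    lab=cv2.cvtColor(im,cv2.COLOR_RGB2LAB).reshape(-1,3).astype(np.float32)
    _,l,c=cv2.kmeans(lab,3,None,(3,50,.1),5,cv2.KMEANS_PP_CENTERS); l=l.reshape(im.shape[:2]); k=l[im.shape[0]//2,im.shape[1]//2]
    m=(l==k).astype(np.uint8); m=cv2.morphologyEx(cv2.morphologyEx(m,cv2.MORPH_OPEN,np.ones((3,3))),cv2.MORPH_CLOSE,np.ones((3,3)))
    ct=max(cv2.findContours(m,0,2)[0],key=cv2.contourArea)[:,0]+[x0,y0]; print(n,cv2.boundingRect(ct),cv2.contourArea(ct),np.round(c))
    W=onplane(s,ct,11.)[:,:2].astype(np.float32); print(cv2.fitEllipse(W),cv2.minEnclosingCircle(W))
a=cv2.resize(sc['image'][225:355,255:415],(800,600),interpolation=cv2.INTER_CUBIC)
cv2.imwrite('pics/tray.png',a[:,:,::-1])
E
python3 m4.py
```

```text
scene (352, 279, 35, 39) 828.0 [[206. 141. 174.]
 [104. 138. 147.]
 [232. 126. 170.]]
((536.1714477539062, -216.1100311279297), (92.28089904785156, 108.61715698242188), 147.0832061767578) ((530.683837890625, -220.54945373535156), 59.7283821105957)
side (272, 131, 23, 16) 307.0 [[217. 135. 176.]
 [ 24. 132. 131.]
 [ 82. 143. 150.]]
((635.96923828125, -196.08572387695312), (138.6865997314453, 566.8854370117188), 96.33390045166016) ((508.70880126953125, -212.6182861328125), 74.61910247802734)
```

View pics/tray.png

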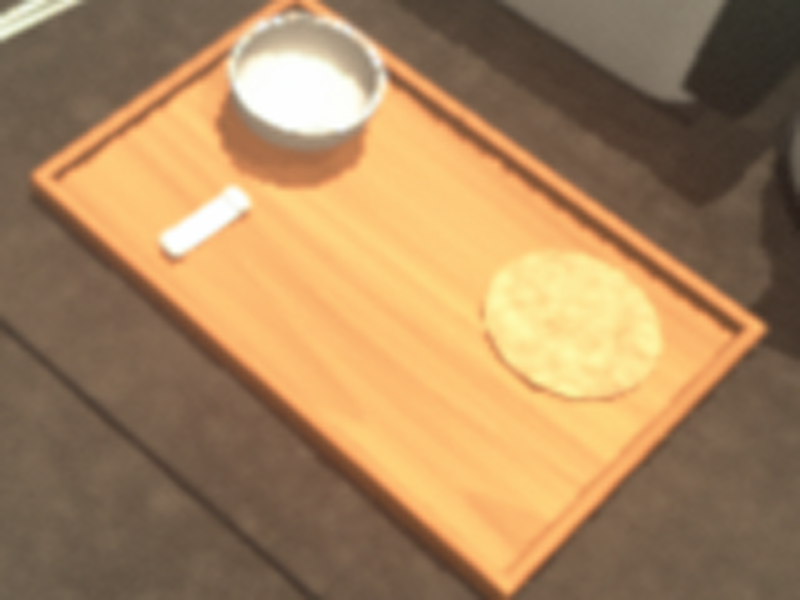

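The tray crop shows the coaster centred at (573,325), the bowl rim centred at (308,82), the rest from (170,246) to (240,196), and rim corners at (33,178), (767,327) and (508,590).

```bash
cat > m5.py <<'E'
from h import *
s=load('scene')
def pl(px,z): return np.round(onplane(s,np.array(px,float)/[5,600/130]+[255,225],z)[:,:2],1).tolist()
print('coaster pts',pl([(485,312),(662,335),(565,249),(582,399)],11),'ctr',pl([(573.5,324)],11))
print('rest',pl([(205,222),(170,246),(240,196)],17),'tray corners',pl([(33,178),(767,327),(508,585)],20))
P=cloud(s); f=1
Z=P[225:355,255:415].reshape(-1,3); c=np.array([535,-216.])
# depth: fit floor plane around coaster, then points >2.5 above
b=(abs(Z[:,:2]-c)<75).all(1)&(Z[:,2]<17); d=np.hypot(*(Z[:,:2]-c).T)
fl=Z[b&(d>60)]; A=np.c_[fl[:,:2],np.ones(len(fl))]; k=np.linalg.lstsq(A,fl[:,2],rcond=None)[0]
q=Z[b&(d<75)]; h=q[:,2]-np.c_[q[:,:2],np.ones(len(q))]@k; q=q[h>2.5]; print(len(q),q[:,:2].mean(0),cv2.minEnclosingCircle(q[:,:2].astype(np.float32)))
E
python3 m5.py
```

```text
coaster pts [[506.3, -177.0], [566.4, -256.4], [576.9, -183.9], [498.1, -248.0]] ctr [[536.2, -217.0]]
rest [[435.0, -24.9], [407.3, -22.3], [464.6, -26.7]] tray corners [[383.3, 67.7], [608.2, -295.8], [374.7, -283.2]]
711 [ 533.96566213 -213.30710884] ((535.3301391601562, -216.448486328125), 74.6582260131836)
```

```bash
python3 plan.py 495,240,216,186; python3 plan.py 515,30,216,183;python3 plan.py 536.3,-180.5,216,180;python3 plan.py 536.3,-180.5,90,180
```

```text
[0.0, 0.0, 0.009] [0.054, -0.7, 0.001] mm 211 deg 3 rows>=3.4
[0.0, 0.0, 0.008] [0.008, -0.703, 0.001] mm 211 deg 3 rows>=3.4
[0.0, 0.0, 0.009] [-0.033, -0.705, 0.001] mm 212 deg 3 rows>=3.4
[0.0, 0.0, -0.0] [0.0, 0.001, 0.42] mm 126 deg 0 rows>=2.0
```

move_arm([
  [0, 0, 0.002, 0.009, -0.117, 0, 0],
  [0, 0, 0.003, 0.018, -0.233, 0, 0],
  [0, 0, 0.005, 0.027, -0.35, 0, 0],
  [0, 0, 0.006, 0.036, -0.467, 0.001, 0],
  [0, 0, 0.008, 0.045, -0.583, 0.001, 0],
  [0, 0, 0.009, 0.054, -0.7, 0.001, 0],
])

```text
time: 5.6
position: [494.2, 238.8, 214.0]
eef_rot: [[-0.994, -0.105, -0.003], [-0.105, 0.994, -0.001], [0.003, -0.001, -1.0]]
force: [0.1, 0.1, -1.7]
finger_gap: 9.0
finger_force: 25.1
```

move_arm([
  [0, 0, 0.002, 0.001, -0.117, 0, 0],
  [0, 0, 0.003, 0.003, -0.233, 0, 0],
  [0, 0, 0.004, 0.004, -0.35, 0, 0],
  [0, 0, 0.005, 0.005, -0.467, 0.001, 0],
  [0, 0, 0.007, 0.007, -0.583, 0.001, 0],
  [0, 0, 0.008, 0.008, -0.703, 0.001, 0],
])

```text
time: 6.35
position: [513.8, 29.2, 213.9]
eef_rot: [[-0.999, -0.055, -0.003], [-0.055, 0.999, -0.0], [0.003, 0.0, -1.0]]
force: [0.1, -0.3, -2.5]
finger_gap: 9.1
finger_force: 25.1
```

move_arm([
  [0, 0, 0.002, -0.006, -0.117, 0, 0],
  [0, 0, 0.003, -0.012, -0.233, 0, 0],
  [0, 0, 0.005, -0.017, -0.35, 0, 0],
  [0, 0, 0.006, -0.022, -0.467, 0.001, 0],
  [0, 0, 0.008, -0.028, -0.603, 0.001, 0],
  [0, 0, 0.009, -0.033, -0.705, 0.001, 0],
  [0, 0, 0.009, -0.033, -0.705, 0.001, 0],
  [0, 0, 0.009, -0.033, -0.705, 0.001, 0],
])

```text
time: 7.35
position: [535.4, -179.6, 213.9]
eef_rot: [[-1.0, 0.002, -0.002], [0.002, 1.0, 0.001], [0.002, 0.001, -1.0]]
force: [0.4, 0.2, -2.7]
finger_gap: 9.3
finger_force: 25.1
```

move_arm([
  [0, 0, 0, 0, 0, 0.08, 0],
  [0, 0, 0, 0, 0, 0.17, 0],
  [0, 0, 0, 0, 0, 0.26, 0],
  [0, 0, 0, 0, 0, 0.34, 0],
  [0, 0, 0, 0, 0.001, 0.4, 0],
  [0, 0, 0, 0, 0.001, 0.42, 0],
  [0, 0, 0, 0, 0.001, 0.42, 0],
  [0, 0, 0, 0, 0.001, 0.42, 0],
])

```text
time: 8.35
position: [536.9, -180.2, 90.0]
eef_rot: [[-1.0, 0.002, 0.001], [0.002, 1.0, -0.0], [-0.001, -0.0, -1.0]]
force: [0.8, 0.6, -2.6]
finger_gap: 9.3
finger_force: 25.1
```

Run:
```python
from h import *
a=[snap(n)['image'] for n in ['scene','side']]
x=cv2.resize(a[0][240:340,300:420],(400,333)); y=cv2.resize(a[1][80:180,220:340],(400,333))
w=snap('wrist')['image']; cv2.imwrite('pics/place.png',np.vstack([np.hstack([x,y]),cv2.resize(w,(356,267)).repeat(1,0) if 0 else np.pad(cv2.resize(w,(356,267)),((0,0),(0,444),(0,0)))])[:,:,::-1])
print(robot.state()['force'],robot.state()['position'])
```

```text
[ 0.00760715  0.07235516 -2.66892392] [ 536.7620744  -180.22771457   89.91251338]
```

View pics/place.png

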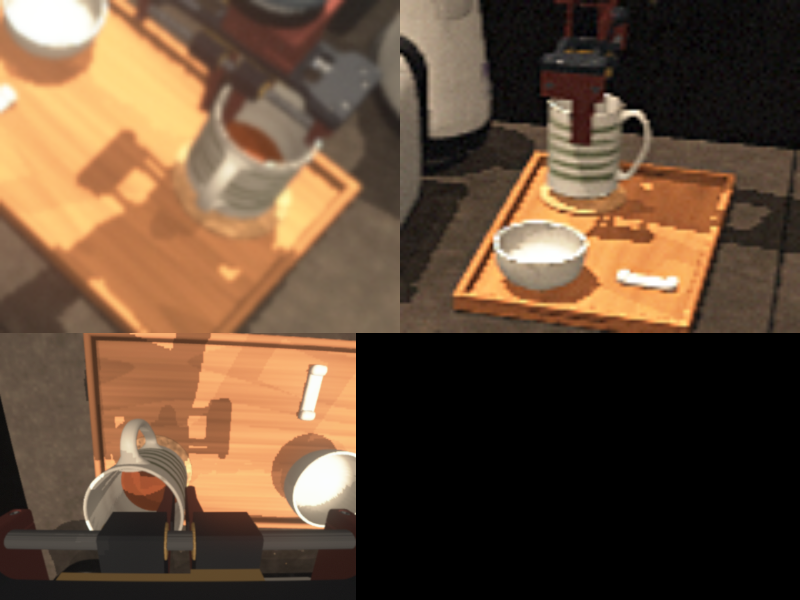

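The mug hangs upright just above the coaster: about (585,195) in the side crop and (240,190) in the scene crop. I'll lower it slowly.

move_arm([
  [0, 0, 0, 0, 0, 0.007, 0],
  [0, 0, 0, 0, 0, 0.014, 0],
  [0, 0, 0, 0, 0, 0.02, 0],
  [0, 0, 0, 0, 0, 0.025, 0],
  [0, 0, 0, 0, 0, 0.03, 0],
  [0, 0, 0, 0, 0, 0.03, 0],
  [0, 0, 0, 0, 0, 0.03, 0],
])

```text
time: 9.38
position: [537.1, -179.7, 80.9]
eef_rot: [[-1.0, 0.001, 0.001], [0.001, 1.0, -0.0], [-0.001, -0.0, -1.0]]
force: [0.2, 3.9, 5.7]
finger_gap: 9.6
finger_force: 25.3
```

move_arm([
  [0, 0, 0, 0, 0, 0.002, 0],
  [0, 0, 0, 0, 0, 0.004, 0],
  [0, 0, 0, 0, 0, 0.006, 0],
  [0, 0, 0, 0, 0, 0.006, 0],
  [0, 0, 0, 0, 0, 0.006, 0],
])

```text
time: 10.0
position: [537.5, -179.4, 79.8]
eef_rot: [[-1.0, 0.002, 0.002], [0.002, 1.0, 0.0], [-0.002, 0.0, -1.0]]
force: [-1.0, 7.7, 12.0]
finger_gap: 9.2
finger_force: 25.5
```

move_arm([
  [0, 0, 0, 0, 0, -0.004, 0],
  [0, 0, 0, 0, 0, -0.004, 0],
  [0, 0, 0, 0, 0, -0.004, 0.455],
  [0, 0, 0, 0, 0, -0.004, 0.455],
  [0, 0, 0, 0, 0, -0.004, 0.455],
  [0, 0, 0, 0, 0, -0.004, 0.455],
  [0, 0, 0, 0, 0, -0.1, 0.455],
  [0, 0, 0, 0, 0, -0.3, 0.455],
])

```text
time: 11.0
position: [534.5, -179.5, 167.0]
eef_rot: [[-1.0, 0.002, -0.005], [0.002, 1.0, 0.002], [0.005, 0.002, -1.0]]
force: [1.3, -1.2, -0.2]
finger_gap: 39.9
finger_force: 0.0
```

Run:
```python
import json
from plan import *
p,R=cur(); p=p.copy(); p[2]-=.036*300; p[2]+=90; json.dump([p.tolist(),R.tolist()],open(F,'w')); print(p)
plan((560,-150,250,185))
```

```text
[ 536.33189002 -180.44870627  169.10824466]
[0.0, 0.0, -0.014] [-0.079, 0.101, -0.27] mm 90 deg 5 rows>=1.4
```

Run:
```python
import json
from plan import *
json.dump([[536.332,-180.449,169.108],Ry(180).tolist()],open(F,'w'))
plan((536,-130,240,180))
```

```text
[0.0, 0.0, 0.0] [0.001, 0.168, -0.236] mm 87 deg 0 rows>=1.4
```

move_arm([
  [0, 0, 0, 0, 0.05, -0.07, 0.455],
  [0, 0, 0, 0.001, 0.12, -0.16, 0.455],
  [0, 0, 0, 0.001, 0.168, -0.236, 0.455],
  [0, 0, 0, 0.001, 0.168, -0.236, 0.455],
  [0, 0, 0, 0.001, 0.168, -0.236, 0.455],
  [0, 0, 0, 0.001, 0.168, -0.236, 0.455],
])

```text
time: 11.75
position: [535.4, -130.0, 237.9]
eef_rot: [[-1.0, 0.002, -0.002], [0.002, 1.0, 0.0], [0.002, 0.0, -1.0]]
force: [0.5, -0.9, -0.6]
finger_gap: 40.0
finger_force: 0.0
```

Run:
```python
from h import *
s=snap('wrist'); cv2.imwrite('pics/wtray.png',cv2.resize(s['image'][:,:,::-1],(800,600)))
```

```text
(no output)
```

View pics/wtray.png

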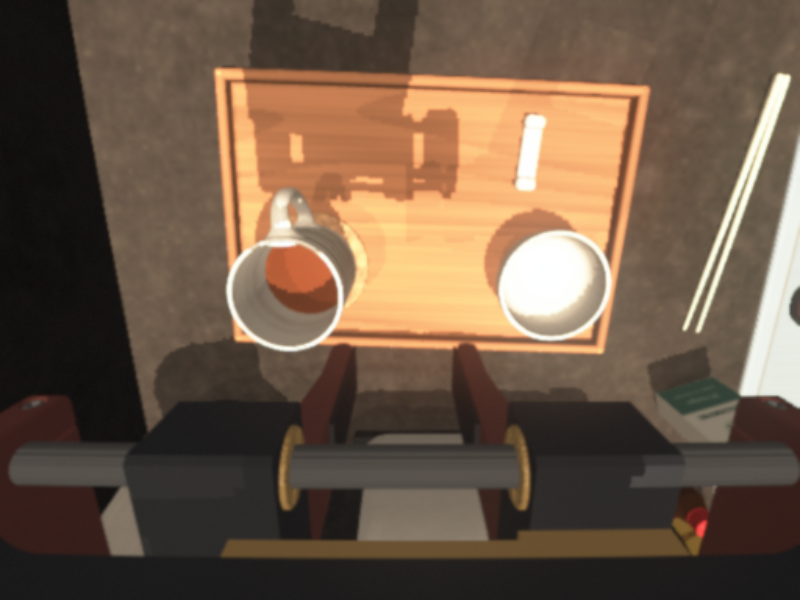

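The wrist view shows the mug rim centre at (287,292) with the coaster's right arc at about (367,265), the bowl at (554,285), and the rest from (536,118) to (525,187). The tray corners are at (216,70), (648,88), (606,352) and (236,340).

```bash
cat > m6.py <<'E'
from h import *
from scipy.optimize import least_squares
s=load('wrist');P=cloud(s);f=.64
def pl(px,z): return np.round(onplane(s,np.array(px,float)*f,z)[:,:2],1)
def sub(b,zl,zh):
    Q=P[int(b[1]*f):int(b[3]*f),int(b[0]*f):int(b[2]*f)].reshape(-1,3); return Q[(Q[:,2]>zl)&(Q[:,2]<zh)]
Q=sub((222,230,350,355),106,118); print('mug rim',cv2.minEnclosingCircle(Q[:,:2].astype(np.float32)),np.median(Q[:,2]),len(Q),'px',pl([(287,292)],111))
Q=sub((490,225,620,345),48,60); print('bowl',cv2.minEnclosingCircle(Q[:,:2].astype(np.float32)),np.median(Q[:,2]),'px',pl([(554,285)],55))
c=pl([(216,70),(648,88),(606,352),(236,340)],20); print('tray',c.tolist(),c.mean(0),[np.degrees(np.arctan2(*(c[i]-c[j])[::-1])) for i,j in [(1,0),(2,3),(3,0),(2,1)]])
print('rest',pl([(536,118),(525,187),(530.5,152)],16).tolist(), 'z floor',np.median(sub((400,220,470,320),-5,15)[:,2]))
lab=cv2.cvtColor(s['image'],cv2.COLOR_RGB2LAB).astype(int)
y=int(262*f); print([(x,*lab[y,x]) for x in range(int(352*f),int(385*f),2)])
g=cv2.GaussianBlur(s['image'][:,:,2].astype(np.float32),(3,3),0)  # blue channel edge by row
E=[]
for y in range(int(232*f),int(290*f)):
    a,b=int(356*f),int(380*f); d=np.diff(g[y,a:b]); i=np.argmin(d); E.append((a+i+.5,y))
W=onplane(s,E,11.)[:,:2]; r=least_squares(lambda c:np.hypot(*(W-c).T)-50,[536,-217],loss='soft_l1'); print('coaster',r.x,np.round(r.fun,1).tolist())
E
python3 m6.py
```

```text
mug rim ((537.5197143554688, -215.77597045898438), 43.59428405761719) 110.42233685602211 786 px [[ 537.4 -213. ]]
bowl ((548.5503540039062, -2.641309976577759), 47.7570686340332) 53.471996561424795 px [[547.1  -3.7]]
tray [[374.9, -282.6], [388.4, 71.6], [623.6, 66.9], [610.1, -292.0]] [ 499.25  -109.025] [np.float64(87.81728175269355), np.float64(87.84583858451559), np.float64(-2.288664317115005), np.float64(-1.1447888094364576)]
rest [[411.7, -18.4], [468.2, -23.5], [439.0, -21.0]] z floor 6.024869359532132
[(225, np.int64(115), np.int64(134), np.int64(143)), (227, np.int64(186), np.int64(141), np.int64(159)), (229, np.int64(239), np.int64(124), np.int64(165)), (231, np.int64(245), np.int64(121), np.int64(161)), (233, np.int64(243), np.int64(122), np.int64(163)), (235, np.int64(203), np.int64(142), np.int64(168)), (237, np.int64(210), np.int64(142), np.int64(170)), (239, np.int64(210), np.int64(141), np.int64(170)), (241, np.int64(210), np.int64(141), np.int64(170)), (243, np.int64(210), np.int64(142), np.int64(170)), (245, np.int64(211), np.int64(140), np.int64(170))]
coaster [ 539.24824425 -215.16962378] [13.7, 1.0, 0.1, -0.7, -0.4, -1.1, -0.6, -0.0, -0.7, 0.0, -0.6, 0.3, -0.2, -0.7, 0.3, -0.0, -0.3, 0.8, 0.6, 0.4, 0.3, 0.2, 0.1, 0.1, 0.1, 0.2, 0.3, 0.5, 0.7, 0.9, -0.2, -1.3, -0.9, -0.4, 0.1, -0.7, -0.2]
```

```bash
python3 plan.py 545,150,200,176; python3 plan.py 584.5,405,140,172.5; python3 plan.py 584.5,405,64,172.5
```

```text
[0.0, 0.0, 0.011] [-0.03, 0.933, 0.133] mm 283 deg 4 rows>=4.5
[0.0, 0.0, 0.01] [-0.073, 0.858, 0.2] mm 265 deg 4 rows>=4.2
[0.0, 0.0, -0.0] [0.0, -0.0, 0.253] mm 76 deg 0 rows>=1.2
```

move_arm([
  [0, 0, 0.011, -0.03, 0.933, 0.133, 0.455],
  [0, 0, 0.011, -0.03, 0.933, 0.133, 0.455],
  [0, 0, 0.011, -0.03, 0.933, 0.133, 0.455],
  [0, 0, 0.011, -0.03, 0.933, 0.133, 0.455],
  [0, 0, 0.011, -0.03, 0.933, 0.133, 0.455],
  [0, 0, 0.011, -0.03, 0.933, 0.133, 0.455],
])

```text
time: 12.55
position: [545.0, 151.8, 198.1]
eef_rot: [[-0.998, 0.068, -0.002], [0.068, 0.998, -0.0], [0.002, -0.001, -1.0]]
force: [-0.5, -0.2, -0.6]
finger_gap: 40.3
finger_force: 0.0
```

move_arm([
  [0, 0, 0.01, -0.073, 0.858, 0.2, 0.455],
  [0, 0, 0.01, -0.073, 0.858, 0.2, 0.455],
  [0, 0, 0.01, -0.073, 0.858, 0.2, 0.455],
  [0, 0, 0.01, -0.073, 0.858, 0.2, 0.455],
  [0, 0, 0.01, -0.073, 0.858, 0.2, 0.455],
  [0, 0, 0.01, -0.073, 0.858, 0.2, 0.455],
  [0, 0, 0.01, -0.073, 0.858, 0.2, 0.455],
  [0, 0, 0.01, -0.073, 0.858, 0.2, 0.455],
])

```text
time: 13.55
position: [586.1, 403.8, 140.0]
eef_rot: [[-0.991, 0.135, 0.0], [0.135, 0.991, 0.0], [-0.0, 0.0, -1.0]]
force: [0.7, 0.4, -0.4]
finger_gap: 40.1
finger_force: 0.0
```

move_arm([
  [0, 0, 0, 0, 0, 0.09, 0.455],
  [0, 0, 0, 0, 0, 0.18, 0.455],
  [0, 0, 0, 0, 0, 0.253, 0.455],
  [0, 0, 0, 0, 0, 0.253, 0.455],
  [0, 0, 0, 0, 0, 0.253, 0.455],
])

```text
time: 14.18
position: [586.2, 405.6, 64.3]
eef_rot: [[-0.991, 0.133, 0.001], [0.133, 0.991, 0.001], [-0.001, 0.001, -1.0]]
force: [0.9, -0.2, -0.6]
finger_gap: 40.2
finger_force: 0.0
```

move_arm([
  [0, 0, 0, 0, 0, 0, 0],
  [0, 0, 0, 0, 0, 0, 0],
  [0, 0, 0, 0, 0, 0, 0],
  [0, 0, 0, 0, 0, 0, 0],
  [0, 0, 0, 0, 0, 0, 0],
  [0, 0, 0, 0, 0, 0, 0],
], newtons=20)

```text
time: 14.92
position: [585.8, 405.6, 63.6]
eef_rot: [[-0.991, 0.133, 0.0], [0.133, 0.991, 0.0], [-0.0, 0.0, -1.0]]
force: [-0.0, 0.6, 3.3]
finger_gap: 8.5
finger_force: 20.0
```

```bash
python3 plan.py 584.5,405,150,172.5; python3 plan.py 555,195,210,175; python3 plan.py 545,-20,210,178;python3 plan.py 538,-215.5,210,180;python3 plan.py 538,-215.5,150,180
```

```text
[0.0, 0.0, -0.0] [0.0, -0.0, -0.286] mm 86 deg 0 rows>=1.4
[0.0, 0.0, -0.007] [0.006, -0.707, -0.2] mm 220 deg 3 rows>=3.5
[0.0, 0.0, -0.008] [-0.03, -0.717, -0.0] mm 215 deg 3 rows>=3.4
[0.0, 0.0, -0.006] [-0.001, -0.652, -0.0] mm 196 deg 2 rows>=3.1
[0.0, 0.0, 0.0] [-0.0, -0.0, 0.2] mm 60 deg 0 rows>=1.0
```

move_arm([
  [0, 0, 0, 0, 0, -0.03, 0],
  [0, 0, 0, 0, 0, -0.1, 0],
  [0, 0, 0, 0, 0, -0.2, 0],
  [0, 0, 0, 0, 0, -0.286, 0],
  [0, 0, 0, 0, 0, -0.286, 0],
])

```text
time: 15.55
position: [587.2, 406.6, 153.0]
eef_rot: [[-0.991, 0.133, 0.005], [0.133, 0.991, 0.003], [-0.004, 0.004, -1.0]]
force: [0.6, -0.3, -0.3]
finger_gap: 8.5
finger_force: 20.0
```

move_arm([
  [0, 0, -0.001, 0.001, -0.08, -0.05, 0],
  [0, 0, -0.002, 0.002, -0.2, -0.12, 0],
  [0, 0, -0.003, 0.003, -0.34, -0.2, 0],
  [0, 0, -0.005, 0.004, -0.48, -0.2, 0],
  [0, 0, -0.006, 0.005, -0.6, -0.2, 0],
  [0, 0, -0.007, 0.006, -0.707, -0.2, 0],
])

```text
time: 16.3
position: [554.7, 194.0, 208.6]
eef_rot: [[-0.996, 0.09, -0.001], [0.09, 0.996, -0.0], [0.001, -0.0, -1.0]]
force: [-0.1, -0.2, -0.1]
finger_gap: 8.3
finger_force: 20.0
```

move_arm([
  [0, 0, -0.001, -0.005, -0.12, 0, 0],
  [0, 0, -0.003, -0.01, -0.24, 0, 0],
  [0, 0, -0.004, -0.015, -0.36, 0, 0],
  [0, 0, -0.005, -0.02, -0.48, 0, 0],
  [0, 0, -0.007, -0.025, -0.6, 0, 0],
  [0, 0, -0.008, -0.03, -0.717, 0, 0],
])

```text
time: 17.05
position: [544.6, -20.7, 208.5]
eef_rot: [[-0.999, 0.039, -0.001], [0.039, 0.999, 0.0], [0.001, 0.0, -1.0]]
force: [0.9, -0.3, -1.3]
finger_gap: 8.2
finger_force: 20.0
```

move_arm([
  [0, 0, -0.001, 0, -0.12, 0, 0],
  [0, 0, -0.002, 0, -0.24, 0, 0],
  [0, 0, -0.003, 0, -0.36, 0, 0],
  [0, 0, -0.004, 0, -0.48, 0, 0],
  [0, 0, -0.005, -0.001, -0.58, 0, 0],
  [0, 0, -0.006, -0.001, -0.652, 0, 0],
  [0, 0, -0.006, -0.001, -0.652, 0, 0],
  [0, 0, -0.006, -0.001, -0.652, 0, 0],
])

```text
time: 18.05
position: [537.5, -214.3, 208.7]
eef_rot: [[-1.0, 0.002, -0.001], [0.002, 1.0, 0.001], [0.001, 0.001, -1.0]]
force: [0.2, -0.2, -0.4]
finger_gap: 8.7
finger_force: 20.0
```

Run:
```python
from h import *
a=[snap(n)['image'] for n in ['scene','side']]
x=cv2.resize(a[0][205:325,310:440],(400,370)); y=cv2.resize(a[1][50:160,240:360],(400,370)); cv2.imwrite('pics/inf.png',np.hstack([x,y])[:,:,::-1])
print(robot.state()['position'],robot.state()['finger_gap'])
```

```text
[ 537.72493161 -214.0527508   208.95270288] 8.354300041818016
```

View pics/inf.png

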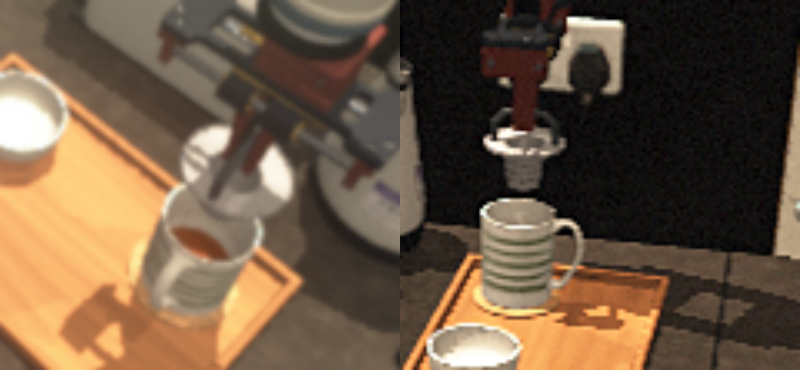

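The infuser hangs from the bar above the mug: flange at (523,143) and mug rim at (517,213) in the side crop. I'll check the offset from depth.

Run:
```python
from h import *
from plan import plan
for n in ['scene','side']:
    s=load(n);P=cloud(s)
    sel=lambda c,r,zl,zh:P[(np.hypot(P[...,0]-c[0],P[...,1]-c[1])<r)&(P[...,2]>zl)&(P[...,2]<zh)]
    q=sel((537,-215),60,183,203); print(n,'flange',cv2.minEnclosingCircle(q[:,:2].astype(np.float32)),len(q),np.median(q[:,2]))
    A=np.c_[q[:,:2]-q[:,:2].mean(0),np.ones(len(q))]; print('tilt',np.degrees(np.linalg.lstsq(A,q[:,2],rcond=None)[0][:2]))
    q=sel((537,-215),46,106,116); print('rim',cv2.minEnclosingCircle(q[:,:2].astype(np.float32)),len(q))
    q=sel((537,-215),40,145,170); print('basket low',np.median(q,0),len(q))
```

```text
scene flange ((535.0489501953125, -215.15036010742188), 44.47786331176758) 564 190.95445615162208
tilt [-0.61914735 -0.87395027]
rim ((536.5643920898438, -216.12452697753906), 41.85075378417969) 85
basket low [ 551.17687592 -216.96254182  156.696759  ] 76
side flange ((536.014404296875, -215.431884765625), 49.25628662109375) 175 193.55564662236907
tilt [-0.26003289  1.73228167]
rim ((536.593994140625, -214.4084014892578), 44.986183166503906) 77
basket low [ 534.9623024  -202.23376433  159.07174058] 62
```

move_arm([
  [0, 0, 0, 0, 0, 0.06, 0],
  [0, 0, 0, 0, 0, 0.12, 0],
  [0, 0, 0, 0, 0, 0.17, 0],
  [0, 0, 0, 0, 0, 0.2, 0],
  [0, 0, 0, 0, 0, 0.22, 0],
  [0, 0, 0, 0, 0, 0.24, 0],
  [0, 0, 0, 0, 0, 0.25, 0],
  [0, 0, 0, 0, 0, 0.25, 0],
])

```text
time: 19.15
position: [537.9, -215.0, 134.2]
eef_rot: [[-1.0, 0.002, 0.0], [0.002, 1.0, -0.0], [-0.0, -0.0, -1.0]]
force: [-0.6, 0.5, -0.3]
finger_gap: 8.5
finger_force: 20.0
```

move_arm([
  [0, 0, 0, 0, 0, 0.004, 0],
  [0, 0, 0, 0, 0, 0.008, 0],
  [0, 0, 0, 0, 0, 0.011, 0],
  [0, 0, 0, 0, 0, 0.013, 0],
  [0, 0, 0, 0, 0, 0.013, 0],
])

```text
time: 19.77
position: [538.0, -215.1, 130.4]
eef_rot: [[-1.0, 0.002, 0.0], [0.002, 1.0, -0.0], [-0.0, -0.0, -1.0]]
force: [-0.8, -0.3, 0.8]
finger_gap: 8.4
finger_force: 20.0
```

move_arm([
  [0, 0, 0, 0, 0, 0.004, 0],
  [0, 0, 0, 0, 0, 0.004, 0],
  [0, 0, 0, 0, 0, 0.004, 0.455],
  [0, 0, 0, 0, 0, 0.004, 0.455],
  [0, 0, 0, 0, 0, 0.004, 0.455],
  [0, 0, 0, 0, 0, 0.004, 0.455],
  [0, 0, 0, 0, 0, -0.1, 0.455],
  [0, 0, 0, 0, 0, -0.3, 0.455],
])

```text
time: 20.78
position: [536.2, -214.3, 218.9]
eef_rot: [[-1.0, 0.002, -0.005], [0.002, 1.0, 0.002], [0.005, 0.002, -1.0]]
force: [1.4, 0.2, 0.3]
finger_gap: 40.1
finger_force: 0.0
```

Run:
```python
import json
from plan import *
p,R=cur(); p[2]=210-75-3.9+90; json.dump([p.tolist(),R.tolist()],open(F,'w'))
plan((540,60,220,180))
plan((572,286,190,171))
plan((575.5,286,58,171))
for n in ['scene','side']:
    s=snap(n);P=cloud(s)
    sel=lambda c,r,zl,zh:P[(np.hypot(P[...,0]-c[0],P[...,1]-c[1])<r)&(P[...,2]>zl)&(P[...,2]<zh)]
    q=sel((537,-215),60,104,122); print(n,'flange',cv2.minEnclosingCircle(q[:,:2].astype(np.float32)),len(q),np.median(q[:,2]))
    A=np.c_[q[:,:2]-q[:,:2].mean(0),np.ones(len(q))]; print('tilt',np.degrees(np.linalg.lstsq(A,q[:,2],rcond=None)[0][:2]))
```

```text
[0.0, 0.0, 0.0] [-0.007, 0.918, 0.004] mm 275 deg 0 rows>=4.4
[0.0, 0.0, 0.025] [-0.106, 0.753, 0.1] mm 230 deg 9 rows>=3.7
[0.0, 0.0, 0.0] [-0.012, 0.002, 0.44] mm 132 deg 0 rows>=2.1
scene flange ((529.9288330078125, -215.9042510986328), 51.07732009887695) 610 112.43117462590396
tilt [ 0.03876578 -0.36227962]
side flange ((530.8574829101562, -219.10939025878906), 53.023136138916016) 233 114.68203632319356
tilt [ 1.70694426 -1.67034621]
```

Run:
```python
from h import *
import json
s=load('scene');P=cloud(s)
q=P[(P[...,0]>600)&(P[...,0]<800)&(P[...,1]>-260)&(P[...,1]<60)&(P[...,2]>125)&(P[...,2]<230)]
for y in range(-260,60,40):
    r=q[(q[:,1]>=y)&(q[:,1]<y+40)]; 
    if len(r)>5: print(y,np.percentile(r[:,0],2),r[:,2].max(),len(r))
s=load('side');P=cloud(s)
q=P[(P[...,0]>560)&(P[...,0]<760)&(P[...,1]>220)&(P[...,1]<360)&(P[...,2]>20)&(P[...,2]<200)]
print('near jar',len(q),np.percentile(q[:,0],[2,50,98]),np.percentile(q[:,1],[2,50,98]),q[:,2].max())
from plan import *
p,R=cur(); p=np.array([538.1,-215.5,221.1]); json.dump([p.tolist(),R.tolist()],open(F,'w'))
plan((530,0,225,140)); plan((560,240,200,90));plan((575.5,285.7,130,90)); plan((575.5,285.7,52,90))
```

```text
-260 681.3356676247259 229.85059971145753 121
-140 714.0300188425563 192.87018995700325 120
-100 723.0980750595782 192.61118947272112 267
-60 713.6489779566804 193.92398844704312 435
-20 712.929398763035 192.63072530407362 420
20 712.5268416797438 191.3293643410218 401
near jar 499 [560.9775129  582.09258909 740.14331964] [259.86153526 308.98220509 358.72508359] 180.42958277002384
[0.0, 0.0, 0.086] [0.139, 0.705, -0.013] mm 216 deg 31 rows>=3.4
[0.0, 0.0, 0.139] [0.437, 0.678, 0.083] mm 243 deg 50 rows>=4.7
[0.0, 0.0, -0.0] [0.152, 0.051, 0.234] mm 85 deg 0 rows>=1.4
[0.0, 0.0, -0.0] [0.0, 0.0, 0.26] mm 78 deg 0 rows>=1.2
```

move_arm([
  [0, 0, 0.086, 0.139, 0.705, -0.013, 0.9],
  [0, 0, 0.086, 0.139, 0.705, -0.013, 0.9],
  [0, 0, 0.086, 0.139, 0.705, -0.013, 0.9],
  [0, 0, 0.086, 0.139, 0.705, -0.013, 0.9],
  [0, 0, 0.086, 0.139, 0.705, -0.013, 0.9],
  [0, 0, 0.086, 0.139, 0.705, -0.013, 0.9],
])

```text
time: 21.62
position: [496.7, -3.8, 224.0]
eef_rot: [[-0.857, 0.515, 0.0], [0.515, 0.857, -0.0], [-0.0, -0.0, -1.0]]
force: [-0.5, -0.0, -0.3]
finger_gap: 78.9
finger_force: 0.0
```

move_arm([
  [0, 0, 0.139, 0.437, 0.678, 0.083, 0.9],
  [0, 0, 0.139, 0.437, 0.678, 0.083, 0.9],
  [0, 0, 0.139, 0.437, 0.678, 0.083, 0.9],
  [0, 0, 0.139, 0.437, 0.678, 0.083, 0.9],
  [0, 0, 0.139, 0.437, 0.678, 0.083, 0.9],
  [0, 0, 0.139, 0.437, 0.678, 0.083, 0.9],
  [0, 0, 0.139, 0.437, 0.678, 0.083, 0.9],
])

```text
time: 22.5
position: [489.6, 237.0, 199.1]
eef_rot: [[-0.157, 0.988, -0.0], [0.988, 0.157, -0.001], [-0.0, -0.0, -1.0]]
force: [-0.1, -0.4, 0.3]
finger_gap: 79.1
finger_force: 0.0
```

move_arm([
  [0, 0, 0, 0.152, 0.051, 0.234, 0.9],
  [0, 0, 0, 0.152, 0.051, 0.234, 0.9],
  [0, 0, 0, 0.152, 0.051, 0.234, 0.9],
  [0, 0, 0, 0.152, 0.051, 0.234, 0.9],
  [0, 0, 0, 0.152, 0.051, 0.234, 0.9],
  [0, 0, 0, 0.152, 0.051, 0.234, 0.9],
])

```text
time: 23.25
position: [497.6, 285.7, 130.1]
eef_rot: [[-0.155, 0.988, 0.001], [0.988, 0.155, 0.001], [0.0, 0.001, -1.0]]
force: [-0.5, -0.1, -0.3]
finger_gap: 79.1
finger_force: 0.0
```

The commanded pose file was stale in yaw, so the hand is off but still well clear of everything. I'll resync it.

Run:
```python
import json
from plan import *
p=np.array([538.1,-215.5,221.1]);R=Ry(179.9)
for rz,sh in [(.086,(.139,.705,-.013)),(.139,(.437,.678,.083)),(0,(.152,.051,.234))]:
    p=p+R@(np.array(sh)*300); R=R@Ro.from_rotvec([0,0,rz*2*np.pi]).as_matrix()
print(p,R[:,0]); json.dump([p.tolist(),R.tolist()],open(F,'w'))
plan((575.5,285.7,130,90)); plan((575.5,285.7,52,90))
```

```text
[497.4675932  285.36766015 129.9       ] [-0.15471039  0.98795987  0.        ]
[0.0, 0.0, 0.025] [-0.039, 0.257, -0.0] mm 78 deg 9 rows>=1.2
[0.0, 0.0, -0.0] [-0.0, 0.0, 0.26] mm 78 deg 0 rows>=1.2
```

move_arm([
  [0, 0, 0.025, -0.039, 0.257, 0, 0.9],
  [0, 0, 0.025, -0.039, 0.257, 0, 0.9],
  [0, 0, 0.025, -0.039, 0.257, 0, 0.9],
  [0, 0, 0.025, -0.039, 0.257, 0, 0.9],
  [0, 0, 0.025, -0.039, 0.257, 0, 0.9],
  [0, 0, 0.025, -0.039, 0.257, 0, 0.9],
])

```text
time: 24.0
position: [574.5, 286.4, 129.2]
eef_rot: [[0.001, 1.0, -0.0], [1.0, -0.001, -0.0], [-0.0, -0.0, -1.0]]
force: [-0.2, -0.6, -0.1]
finger_gap: 79.0
finger_force: 0.0
```

move_arm([
  [0, 0, 0, 0, 0, 0.08, 0.9],
  [0, 0, 0, 0, 0, 0.16, 0.9],
  [0, 0, 0, 0, 0, 0.22, 0.9],
  [0, 0, 0, 0, 0, 0.26, 0.9],
  [0, 0, 0, 0, 0, 0.26, 0.9],
  [0, 0, 0, 0, 0, 0.26, 0.9],
])

```text
time: 24.75
position: [575.7, 286.5, 51.7]
eef_rot: [[0.002, 1.0, 0.001], [1.0, -0.002, 0.0], [0.0, 0.001, -1.0]]
force: [-0.1, 0.2, 0.6]
finger_gap: 79.0
finger_force: 0.0
```

move_arm([
  [0, 0, 0, 0, 0, 0, 0],
  [0, 0, 0, 0, 0, 0, 0],
  [0, 0, 0, 0, 0, 0, 0],
  [0, 0, 0, 0, 0, 0, 0],
  [0, 0, 0, 0, 0, 0, 0],
  [0, 0, 0, 0, 0, 0, 0],
], newtons=40)

```text
time: 25.5
position: [575.9, 286.4, 51.7]
eef_rot: [[0.002, 1.0, 0.001], [1.0, -0.002, 0.001], [0.001, 0.001, -1.0]]
force: [2.8, -1.1, 5.2]
finger_gap: 58.4
finger_force: 40.0
```

```bash
python3 plan.py 575.5,285.7,150,90; python3 plan.py 558,90,150,90; python3 plan.py 542.5,-109.5,150,90;python3 plan.py 542.5,-109.5,64,90
```

```text
[0.0, 0.0, -0.0] [-0.0, 0.0, -0.327] mm 98 deg 0 rows>=1.6
[0.0, 0.0, -0.0] [-0.653, -0.057, 0.0] mm 197 deg 0 rows>=3.1
[0.0, 0.0, -0.0] [-0.665, -0.051, 0.0] mm 200 deg 0 rows>=3.2
[0.0, 0.0, -0.0] [0.0, 0.0, 0.287] mm 86 deg 0 rows>=1.4
```

move_arm([
  [0, 0, 0, 0, 0, -0.03, 0],
  [0, 0, 0, 0, 0, -0.1, 0],
  [0, 0, 0, 0, 0, -0.2, 0],
  [0, 0, 0, 0, 0, -0.3, 0],
  [0, 0, 0, 0, 0, -0.327, 0],
  [0, 0, 0, 0, 0, -0.327, 0],
])

```text
time: 26.25
position: [575.0, 286.2, 149.6]
eef_rot: [[0.002, 1.0, 0.0], [1.0, -0.002, 0.0], [0.0, 0.0, -1.0]]
force: [-0.5, 0.3, -4.3]
finger_gap: 58.2
finger_force: 40.0
```

move_arm([
  [0, 0, 0, -0.08, -0.007, 0, 0],
  [0, 0, 0, -0.2, -0.018, 0, 0],
  [0, 0, 0, -0.32, -0.028, 0, 0],
  [0, 0, 0, -0.44, -0.039, 0, 0],
  [0, 0, 0, -0.55, -0.048, 0, 0],
  [0, 0, 0, -0.653, -0.057, 0, 0],
])

```text
time: 27.0
position: [556.1, 88.0, 147.8]
eef_rot: [[0.002, 1.0, -0.003], [1.0, -0.002, -0.001], [-0.001, -0.003, -1.0]]
force: [0.4, -0.0, -4.0]
finger_gap: 58.4
finger_force: 40.0
```

move_arm([
  [0, 0, 0, -0.12, -0.009, 0, 0],
  [0, 0, 0, -0.24, -0.018, 0, 0],
  [0, 0, 0, -0.36, -0.027, 0, 0],
  [0, 0, 0, -0.48, -0.037, 0, 0],
  [0, 0, 0, -0.59, -0.045, 0, 0],
  [0, 0, 0, -0.665, -0.051, 0, 0],
  [0, 0, 0, -0.665, -0.051, 0, 0],
  [0, 0, 0, -0.665, -0.051, 0, 0],
])

```text
time: 28.0
position: [541.1, -109.1, 148.4]
eef_rot: [[0.002, 1.0, -0.002], [1.0, -0.002, 0.001], [0.001, -0.002, -1.0]]
force: [-1.0, 0.8, -5.8]
finger_gap: 58.5
finger_force: 40.0
```

move_arm([
  [0, 0, 0, 0, 0, 0.07, 0],
  [0, 0, 0, 0, 0, 0.14, 0],
  [0, 0, 0, 0, 0, 0.2, 0],
  [0, 0, 0, 0, 0, 0.25, 0],
  [0, 0, 0, 0, 0, 0.275, 0],
  [0, 0, 0, 0, 0, 0.287, 0],
  [0, 0, 0, 0, 0, 0.287, 0],
  [0, 0, 0, 0, 0, 0.287, 0],
])

```text
time: 29.0
position: [542.5, -109.2, 63.6]
eef_rot: [[0.002, 1.0, 0.001], [1.0, -0.002, -0.0], [-0.0, 0.001, -1.0]]
force: [0.7, -0.0, -5.2]
finger_gap: 58.9
finger_force: 40.0
```

move_arm([
  [0, 0, 0, 0, 0, 0.004, 0],
  [0, 0, 0, 0, 0, 0.008, 0],
  [0, 0, 0, 0, 0, 0.011, 0],
  [0, 0, 0, 0, 0, 0.013, 0],
  [0, 0, 0, 0, 0, 0.013, 0],
  [0, 0, 0, 0, 0, 0.013, 0],
])

```text
time: 29.75
position: [542.1, -109.1, 59.2]
eef_rot: [[0.002, 1.0, 0.0], [1.0, -0.002, -0.0], [-0.0, 0.0, -1.0]]
force: [-0.8, 0.1, -3.1]
finger_gap: 58.7
finger_force: 40.0
```

move_arm([
  [0, 0, 0, 0, 0, 0.003, 0],
  [0, 0, 0, 0, 0, 0.004, 0],
  [0, 0, 0, 0, 0, 0.004, 0],
  [0, 0, 0, 0, 0, 0.004, 0.85],
  [0, 0, 0, 0, 0, 0.004, 0.85],
  [0, 0, 0, 0, 0, 0.004, 0.85],
  [0, 0, 0, 0, 0, 0.004, 0.85],
])

```text
time: 30.62
position: [542.2, -109.1, 57.9]
eef_rot: [[0.002, 1.0, -0.0], [1.0, -0.002, 0.0], [0.0, -0.0, -1.0]]
force: [0.3, -0.2, -0.5]
finger_gap: 74.7
finger_force: 0.0
```

Run:
```python
import json
from plan import *
p,R=cur(); p[2]=58.8; json.dump([p.tolist(),R.tolist()],open(F,'w'))
plan((542.5,-109.5,180,90));
```

```text
[0.0, 0.0, -0.0] [0.0, 0.0, -0.404] mm 121 deg 0 rows>=1.9
```

move_arm([
  [0, 0, 0, 0, 0, -0.08, 0.85],
  [0, 0, 0, 0, 0, -0.2, 0.85],
  [0, 0, 0, 0, 0, -0.33, 0.85],
  [0, 0, 0, 0, 0, -0.404, 0.85],
  [0, 0, 0, 0, 0, -0.404, 0.85],
])

```text
time: 31.25
position: [543.3, -109.3, 180.8]
eef_rot: [[0.002, 1.0, 0.004], [1.0, -0.002, -0.001], [-0.001, 0.004, -1.0]]
force: [-0.1, -0.1, -0.5]
finger_gap: 74.7
finger_force: 0.0
```

Run:
```python
from h import *
from plan import *
s=load('wrist'); print('wtray chop',onplane(s,np.array([(783,76),(692,330)])*.64,4)[:,:2])
for n in ['scene','side']:
    s=snap(n);P=cloud(s)
    sel=lambda c,r,zl,zh:P[(np.hypot(P[...,0]-c[0],P[...,1]-c[1])<r)&(P[...,2]>zl)&(P[...,2]<zh)]
    q=sel((542,-109),40,90,110); print(n,'jar',cv2.minEnclosingCircle(q[:,:2].astype(np.float32)),len(q),np.median(q[:,2]))
plan((520,40,180,40)); plan((545,166,150,-9.2))
```

```text
wtray chop [[374.13778577 197.64220889]
 [607.13680057 159.78912877]]
scene jar ((540.9871215820312, -111.16336059570312), 30.14438247680664) 308 98.46077172017331
side jar ((542.6264038085938, -107.85472106933594), 31.249309539794922) 136 100.6548316603245
[0.0, 0.0, 0.139] [0.499, -0.075, 0.0] mm 151 deg 50 rows>=4.7
[0.0, 0.0, 0.136] [0.333, -0.269, 0.1] mm 132 deg 49 rows>=4.6
```

move_arm([
  [0, 0, 0.139, 0.499, -0.075, 0, 0.5],
  [0, 0, 0.139, 0.499, -0.075, 0, 0.5],
  [0, 0, 0.139, 0.499, -0.075, 0, 0.5],
  [0, 0, 0.139, 0.499, -0.075, 0, 0.5],
  [0, 0, 0.139, 0.499, -0.075, 0, 0.5],
  [0, 0, 0.139, 0.499, -0.075, 0, 0.5],
  [0, 0, 0.139, 0.499, -0.075, 0, 0.5],
])

```text
time: 32.22
position: [519.4, 40.5, 178.3]
eef_rot: [[0.766, 0.643, -0.002], [0.643, -0.766, -0.0], [-0.001, -0.001, -1.0]]
force: [-0.1, 0.0, -0.4]
finger_gap: 43.9
finger_force: 0.0
```

move_arm([
  [0, 0, 0.136, 0.333, -0.269, 0.1, 0.5],
  [0, 0, 0.136, 0.333, -0.269, 0.1, 0.5],
  [0, 0, 0.136, 0.333, -0.269, 0.1, 0.5],
  [0, 0, 0.136, 0.333, -0.269, 0.1, 0.5],
  [0, 0, 0.136, 0.333, -0.269, 0.1, 0.5],
  [0, 0, 0.136, 0.333, -0.269, 0.1, 0.5],
  [0, 0, 0.136, 0.333, -0.269, 0.1, 0.5],
  [0, 0, 0.136, 0.333, -0.269, 0.1, 0.5],
])

```text
time: 33.22
position: [544.8, 166.4, 149.1]
eef_rot: [[0.988, -0.156, -0.0], [-0.156, -0.988, -0.0], [-0.0, 0.0, -1.0]]
force: [0.2, 0.2, 0.3]
finger_gap: 44.6
finger_force: 0.0
```

```bash
python3 plan.py 564.5,166.6,60,-9.2;python3 plan.py 564.5,166.6,5,-9.2
```

```text
[0.0, 0.0, 0.0] [0.064, -0.012, 0.3] mm 92 deg 0 rows>=1.5
[0.0, 0.0, 0.0] [-0.0, 0.0, 0.183] mm 55 deg 0 rows>=0.9
```

move_arm([
  [0, 0, 0, 0.03, -0.006, 0.13, 0.45],
  [0, 0, 0, 0.064, -0.012, 0.25, 0.45],
  [0, 0, 0, 0.064, -0.012, 0.3, 0.45],
  [0, 0, 0, 0.064, -0.012, 0.3, 0.45],
  [0, 0, 0, 0.064, -0.012, 0.3, 0.45],
])

```text
time: 33.85
position: [564.8, 167.3, 60.3]
eef_rot: [[0.987, -0.158, 0.001], [-0.158, -0.987, 0.0], [0.001, -0.001, -1.0]]
force: [-0.0, -0.5, -0.1]
finger_gap: 39.4
finger_force: 0.0
```

move_arm([
  [0, 0, 0, 0, 0, 0.06, 0.45],
  [0, 0, 0, 0, 0, 0.12, 0.45],
  [0, 0, 0, 0, 0, 0.16, 0.45],
  [0, 0, 0, 0, 0, 0.183, 0.45],
  [0, 0, 0, 0, 0, 0.183, 0.45],
  [0, 0, 0, 0, 0, 0.183, 0.45],
])

```text
time: 34.6
position: [564.6, 167.2, 4.5]
eef_rot: [[0.987, -0.158, 0.0], [-0.158, -0.987, 0.0], [0.0, -0.0, -1.0]]
force: [-0.4, 0.0, 0.4]
finger_gap: 39.2
finger_force: 0.0
```

move_arm([
  [0, 0, 0, 0, 0, 0.005, 0.45],
  [0, 0, 0, 0, 0, 0.011, 0.45],
  [0, 0, 0, 0, 0, 0.011, 0.45],
  [0, 0, 0, 0, 0, 0.011, 0.45],
])

```text
time: 35.1
position: [564.4, 167.2, 1.0]
eef_rot: [[0.987, -0.158, 0.0], [-0.158, -0.987, 0.0], [0.0, -0.0, -1.0]]
force: [0.5, -0.8, -0.1]
finger_gap: 39.5
finger_force: 0.0
```

No contact with the worktop yet; closing.

move_arm([
  [0, 0, 0, 0, 0, 0, 0],
  [0, 0, 0, 0, 0, 0, 0],
  [0, 0, 0, 0, 0, 0, 0],
  [0, 0, 0, 0, 0, 0, 0],
  [0, 0, 0, 0, 0, 0, 0],
  [0, 0, 0, 0, 0, 0, 0],
], newtons=15)

```text
time: 35.85
position: [564.4, 167.1, 1.0]
eef_rot: [[0.987, -0.158, 0.0], [-0.158, -0.987, -0.0], [0.0, 0.0, -1.0]]
force: [-1.0, -0.0, 0.3]
finger_gap: 15.9
finger_force: 15.0
```

move_arm([
  [0, 0, 0, 0, 0, -0.02, 0],
  [0, 0, 0, 0, 0, -0.08, 0],
  [0, 0, 0, 0, 0, -0.18, 0],
  [0, 0, 0, 0, 0, -0.3, 0],
  [0, 0, 0, 0, 0, -0.4, 0],
  [0, 0, 0, 0, 0, -0.4, 0],
  [0, 0, 0, 0, 0, -0.4, 0],
])

```text
time: 36.72
position: [564.0, 167.0, 121.1]
eef_rot: [[0.987, -0.158, 0.0], [-0.158, -0.987, -0.0], [0.0, 0.0, -1.0]]
force: [-0.3, -0.2, -0.5]
finger_gap: 16.4
finger_force: 15.0
```

Run:
```python
from h import *
a=[snap(n)['image'] for n in ['scene','side','wrist']]
x=cv2.resize(a[0][140:270,215:345],(400,400)); y=cv2.resize(a[1][120:220,210:340],(400,308)); w=cv2.resize(a[2],(400,292))
cv2.imwrite('pics/chopheld.png',np.hstack([np.pad(x,((0,200),(0,0),(0,0))),np.vstack([y,w])])[:,:,::-1])
```

```text
(no output)
```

View pics/chopheld.png

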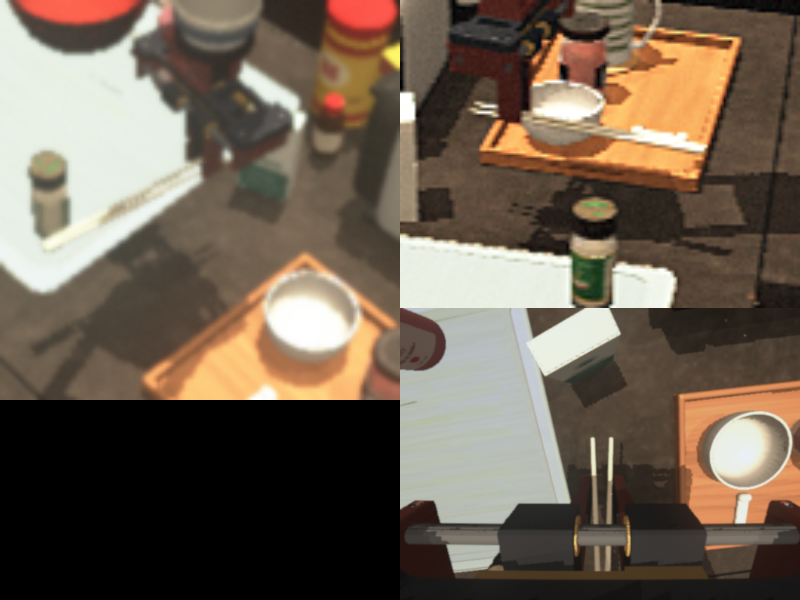

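```bash
sed -i 's/R=Ry(w\[3\]);/R=Ry(w[3])@Ro.from_rotvec(np.radians([*w[4:6],0] if len(w)>4 else [0,0,0])).as_matrix();/' plan.py
python3 - <<'E'
import json
from plan import *
json.dump([[564.5,166.6,121.7],Ry(-9.2).tolist()],open(F,'w'))
plan((500,60,150,40)); plan((436,-43,120,87.8)); plan((436,-43,40,87.8,-6,2.1)); plan((436,-43,22,87.8,-6,2.1))
E
```

```text
[0.0, 0.0, -0.137] [-0.155, 0.385, -0.094] mm 128 deg 49 rows>=4.6
[0.0, 0.0, -0.132] [-0.385, 0.125, 0.1] mm 125 deg 48 rows>=4.4
[-0.017, 0.006, -0.0] [0.0, 0.0, 0.266] mm 80 deg 6 rows>=1.3
[0.0, 0.0, -0.0] [-0.002, -0.006, 0.06] mm 18 deg 0 rows>=0.3
```

move_arm([
  [0, 0, -0.025, -0.03, 0.07, -0.05, 0],
  [0, 0, -0.05, -0.055, 0.14, -0.094, 0],
  [0, 0, -0.075, -0.085, 0.21, -0.094, 0],
  [0, 0, -0.1, -0.113, 0.28, -0.094, 0],
  [0, 0, -0.125, -0.14, 0.35, -0.094, 0],
  [0, 0, -0.137, -0.155, 0.385, -0.094, 0],
  [0, 0, -0.137, -0.155, 0.385, -0.094, 0],
])

```text
time: 37.75
position: [499.4, 59.9, 148.4]
eef_rot: [[0.765, 0.644, -0.002], [0.644, -0.765, -0.0], [-0.002, -0.001, -1.0]]
force: [0.3, 0.4, -0.2]
finger_gap: 16.3
finger_force: 15.0
```

move_arm([
  [0, 0, -0.025, -0.07, 0.024, 0.0, 0],
  [0, 0, -0.05, -0.14, 0.047, 0.0, 0],
  [0, 0, -0.075, -0.21, 0.071, 0.02, 0],
  [0, 0, -0.1, -0.28, 0.095, 0.05, 0],
  [0, 0, -0.12, -0.35, 0.114, 0.08, 0],
  [0, 0, -0.132, -0.385, 0.125, 0.1, 0],
  [0, 0, -0.132, -0.385, 0.125, 0.1, 0],
  [0, 0, -0.132, -0.385, 0.125, 0.1, 0],
])

```text
time: 38.75
position: [436.9, -42.4, 119.3]
eef_rot: [[0.041, 0.999, 0.0], [0.999, -0.041, 0.0], [0.0, 0.0, -1.0]]
force: [-0.5, -0.9, 0.4]
finger_gap: 16.1
finger_force: 15.0
```

move_arm([
  [-0.006, 0.002, 0, 0, 0, 0.07, 0],
  [-0.012, 0.004, 0, 0, 0, 0.15, 0],
  [-0.017, 0.006, 0, 0, 0, 0.22, 0],
  [-0.017, 0.006, 0, 0, 0, 0.266, 0],
  [-0.017, 0.006, 0, 0, 0, 0.266, 0],
  [-0.017, 0.006, 0, 0, 0, 0.266, 0],
  [-0.017, 0.006, 0, 0, 0, 0.266, 0],
])

```text
time: 39.62
position: [437.0, -42.8, 40.0]
eef_rot: [[0.037, 0.993, 0.109], [0.999, -0.041, 0.033], [0.037, 0.108, -0.993]]
force: [0.3, -0.7, -0.6]
finger_gap: 16.1
finger_force: 15.0
```

Run:
```python
from h import *
a=[snap(n)['image'] for n in ['scene','side','wrist']]
x=cv2.resize(a[0][225:345,255:385],(430,400)); y=cv2.resize(a[1][100:190,230:330],(370,333)); w=cv2.resize(a[2],(370,267))
cv2.imwrite('pics/chopplace.png',np.hstack([np.pad(x,((0,200),(0,0),(0,0))),np.vstack([y,w])])[:,:,::-1]); print(robot.state()['position'])
```

```text
[436.61095774 -42.82074911  39.8395523 ]
```

View pics/chopplace.png

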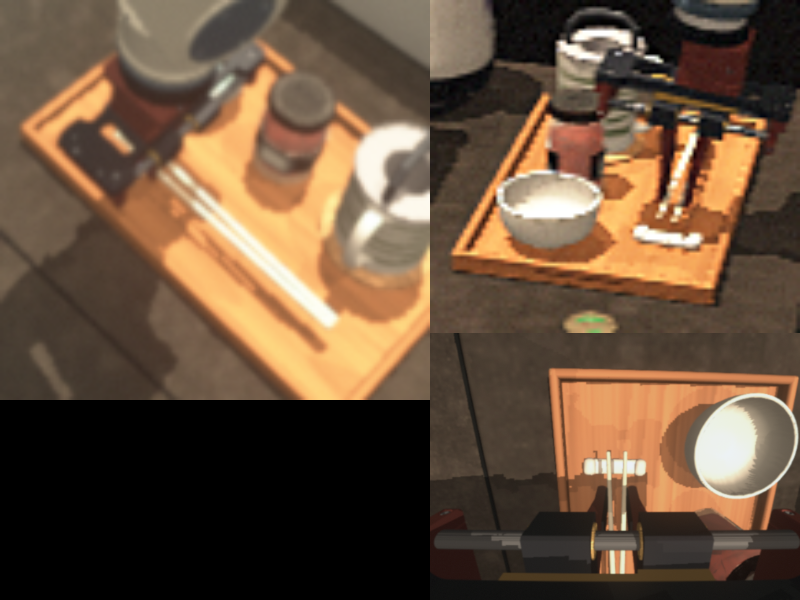

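The sticks sit centred over the saddle (wrist inset (615,465)) and parallel to the tray edge, with the gripper body clear of the jar. I'll lower the rest of the way.

move_arm([
  [0, 0, 0, -0.001, -0.003, 0.03, 0],
  [0, 0, 0, -0.002, -0.006, 0.06, 0],
  [0, 0, 0, -0.002, -0.006, 0.06, 0],
  [0, 0, 0, -0.002, -0.006, 0.06, 0],
])

```text
time: 40.28
position: [436.1, -42.7, 21.0]
eef_rot: [[0.037, 0.994, 0.107], [0.999, -0.041, 0.033], [0.038, 0.106, -0.994]]
force: [0.1, 0.3, -0.2]
finger_gap: 16.1
finger_force: 15.0
```

Run:
```python
from plan import *
plan((436,-43,18,87.8,-6,2.1),save=False); plan((436,-43,15.3,87.8,-6,2.1))
plan((436,-43,60,87.8,-6,2.1));plan((420,-43,150,87.8,-6,2.1))
```

```text
[0.0, 0.0, -0.0] [-0.0, -0.002, 0.013] mm 4 deg 0 rows>=0.1
[0.0, 0.0, -0.0] [-0.001, -0.003, 0.022] mm 7 deg 0 rows>=0.1
[0.0, 0.0, -0.0] [0.006, 0.016, -0.148] mm 45 deg 0 rows>=0.7
[0.0, 0.0, -0.0] [0.009, -0.021, -0.304] mm 91 deg 0 rows>=1.5
```

move_arm([
  [0, 0, 0, 0, -0.001, 0.006, 0],
  [0, 0, 0, 0, -0.002, 0.013, 0],
  [0, 0, 0, -0.001, -0.003, 0.018, 0],
  [0, 0, 0, -0.001, -0.003, 0.022, 0],
  [0, 0, 0, -0.001, -0.003, 0.022, 0],
  [0, 0, 0, -0.001, -0.003, 0.022, 0],
])

```text
time: 41.02
position: [436.1, -42.8, 14.7]
eef_rot: [[0.037, 0.993, 0.108], [0.999, -0.041, 0.033], [0.038, 0.107, -0.994]]
force: [-1.4, -0.7, 4.3]
finger_gap: 16.2
finger_force: 15.0
```

move_arm([
  [0, 0, 0, 0, 0, 0, 0.3],
  [0, 0, 0, 0, 0, 0, 0.32],
  [0, 0, 0, 0, 0, 0, 0.32],
  [0, 0, 0, 0, 0, 0, 0.32],
  [0, 0, 0, 0.002, 0.005, -0.05, 0.32],
  [0, 0, 0, 0.006, 0.016, -0.148, 0.32],
  [0, 0, 0, 0.006, 0.016, -0.148, 0.32],
])

```text
time: 41.9
position: [437.7, -42.9, 61.5]
eef_rot: [[0.037, 0.993, 0.112], [0.999, -0.041, 0.033], [0.037, 0.111, -0.993]]
force: [0.0, 0.6, -0.4]
finger_gap: 28.1
finger_force: 0.0
```

move_arm([
  [0, 0, 0, 0.003, -0.005, -0.1, 0.32],
  [0, 0, 0, 0.006, -0.014, -0.2, 0.32],
  [0, 0, 0, 0.009, -0.021, -0.304, 0.32],
  [0, 0, 0, 0.009, -0.021, -0.304, 0.32],
  [0, 0, 0, 0.009, -0.021, -0.304, 0.32],
])

```text
time: 42.52
position: [419.9, -42.7, 148.7]
eef_rot: [[0.037, 0.993, 0.108], [0.999, -0.041, 0.033], [0.038, 0.106, -0.994]]
force: [-0.0, 0.2, 0.3]
finger_gap: 28.3
finger_force: 0.0
```

```bash
python3 plan.py 440,130,260,95
```

```text
[0.017, -0.005, -0.02] [0.592, 0.081, -0.338] mm 206 deg 10 rows>=3.3
```

move_arm([
  [0.005, -0.001, -0.005, 0.15, 0.02, -0.12, 0.32],
  [0.01, -0.003, -0.01, 0.3, 0.04, -0.22, 0.32],
  [0.017, -0.005, -0.02, 0.45, 0.06, -0.3, 0.32],
  [0.017, -0.005, -0.02, 0.592, 0.081, -0.338, 0.32],
  [0.017, -0.005, -0.02, 0.592, 0.081, -0.338, 0.32],
  [0.017, -0.005, -0.02, 0.592, 0.081, -0.338, 0.32],
])

```text
time: 43.28
position: [439.1, 129.8, 257.7]
eef_rot: [[-0.087, 0.996, -0.001], [0.996, 0.087, -0.002], [-0.001, -0.001, -1.0]]
force: [0.4, -0.4, -0.5]
finger_gap: 28.2
finger_force: 0.0
```

Run:
```python
from h import *
S={n:snap(n) for n in ['scene','side']}
x=cv2.resize(S['scene']['image'][215:360,250:415],(480,422)); y=cv2.resize(S['side']['image'][90:200,225:335],(320,320))
cv2.imwrite('pics/final.png',np.hstack([x,np.pad(y,((0,102),(0,0),(0,0)))])[:,:,::-1])
for n,s in S.items():
    P=cloud(s); sel=lambda c,r,zl,zh:P[(np.hypot(P[...,0]-c[0],P[...,1]-c[1])<r)&(P[...,2]>zl)&(P[...,2]<zh)]
    for nm,a in [('jar',((542,-109),40,90,110)),('bowl',((547,-3),60,48,62)),('spice',((459,293),40,95,112)),('carton',((678,170),50,108,125))]:
        q=sel(*a); print(n,nm,np.round(cv2.minEnclosingCircle(q[:,:2].astype(np.float32))[0],1) if len(q) else None,len(q))
```

```text
scene jar [ 540.4 -110.5] 317
scene bowl [547.5  -2.4] 127
scene spice [458.1 292.2] 106
scene carton [678.2 166.6] 131
side jar [ 542.7 -110. ] 136
side bowl [550.2  -2.5] 116
side spice [459.  291.8] 114
side carton [676.9 169. ] 105
```

View pics/final.png

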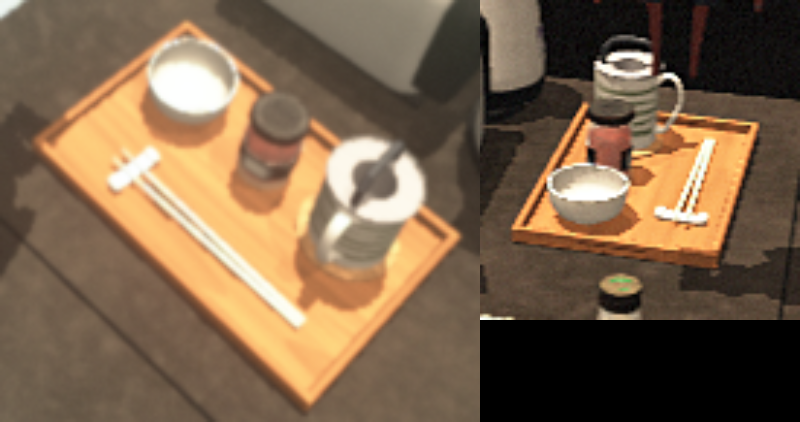

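The final view shows the sticks across the saddle at (135,165) and parallel to the front edge. The infuser hangs in the mug, the jar at (275,140) stands midway, and the bystanders have not moved.

```bash
python3 -c "
from bench import robot
print(robot.finish_job())"
```

```text
the job is handed in; nothing more can be done
None
```

The supper tray is laid as asked and the job was handed in after about 43 s: mug on the coaster with the infuser hung in it, jar midway to the rice bowl, chopsticks across the rest, and the bowl, spice jar and carton left where they stood.

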